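# Restock the sliding refill carrier in the cleaning cupboard

### The arm

A 7-joint arm with a two-finger parallel gripper is mounted at the origin on the work surface. World frame = base frame: x ahead of the robot, y to its left, z up, the work surface at z = 0. Lengths are in m, angles in rad, forces in N, time in s.
With the tool pointing down it reaches from about 0.375 to 0.925 m from the base axis. Payload 3.1 kg.
Tool frame: the origin (TCP) lies midway between the tips of the shut fingers; the grasp point (between the pads) lies 19 mm behind it; z points along the fingers, y is the line along which they close (so a half turn about z gives the same grasp; the last joint's range is limited). The gripper opens to 85 mm and grips with 20 to 120 N. Pads are 22 mm wide; open, the fingers measure 114 mm over their backs; the gripper's body (76 mm by 85 mm) begins 54 mm behind the grasp point. The pads swing forward as they close: fully open they stand 13 mm farther back than shut.
Start: joints at [-1.263, 0.383, 0.044, 1.598, -0.018, 1.161, -0.05], TCP at [0.257, 0.597, 0.231] pointing down, gripper open.
Joint ranges: [-2.61, 2.61], [-0.41, 2.15], [-1.48, 1.57], [0, 2.5], [-1.57, 4.71], [0.05, 1.97], [-2.85, 2.85]. Speed limits (rad/s): [2.79, 2.79, 3.14, 3.14, 3.14, 3.14, 3.14].

### API

Orientations are given as a unit quaternion [w, x, y, z].
In Python, from bench import r, vision, finish_job gives the robot as it stands. The module is installed in compiled form; this text tells all that it offers.
- The arm moves only by the tool drive_tool, never from a script. Its argument "moves" is a list of rows, each a list of 3 entries, a list of its own where there are three numbers: the closure, from 0 (fully open) to 1 (shut), then the shift along the tool's x, y, z scaled (see below), then the turn, a rotation vector about the tool's x, y, z scaled (see below). A call has 1 to 5 rows; each row shifts and turns the commanded pose from where the row before left it, along the tool's axes as they then stand; what a row does not reach is not made up. The controller multiplies each number of a shift by 0.05 m and each number of a turn by 5 degrees. A row lasts 1/8 s, in which the tool goes at most 62.5 mm and 10.7 degrees, less where a joint would pass 70% of its speed; a pose out of reach is approached as far as the arm can. A call with a number of a shift or a turn outside -1 to 1 is refused whole. A call with a gripper value outside its range is refused whole. The fingers move at their own pace and stop on an object; the grip force is fixed at half the most. Time passes only in rows, so rows that do not move let the fingers close. It gives the time, the measured TCP pose, the force, the opening and the grip force at its end, in the units of the state.
- r.read_state(): the state, without advancing time (a new reading comes with each control period).
- vision.capture(name): name is "side" or "top"; returns a dict with "pixels" (384x512x3 uint8, red, green, blue), "K" (3x3 intrinsics, pixels), "k1" (the pictures are not rectified: a ray, as slopes to the right and down, at radius r is drawn at 1 + k1 r^2 times it, then the intrinsics apply), "camera_from_world" (4x4, takes a point from world to camera coordinates). Camera axes: x right, y down, z forward; pixel columns grow to the right and rows downward; lengths in m; the calibration is good to about 2 mm. A picture is of the moment at which its call begins. There is no depth.
- finish_job(): hands the job in; it is judged then, once.
The state is a dict: "clock": time; "q": joint angles; "dq": joint speeds; "effort": joint torques, N m; "tcp_pos": TCP position; "tcp_rot": TCP orientation; "force": force on the tool from outside, world axes, zero at the start; "torque": the same for the moment, N m; "opening": finger opening in m; "gripper_force": force on a finger pad.
Only numpy, scipy, OpenCV 4.12 (cv2) and the standard library are available. Lean on these libraries where they do the work, as an engineer would, in place of code of your own. Each camera call takes 0.05 s, during which the arm holds its last target. There are 200 camera calls.

### The job

The refill carrier stands at the left-hand stop of its rail. First slide it one stop along, to the middle one, and there load it: stand every flat refill box upright on a thin edge in its slotted rack, one box to a slot, slide open the cover of the compartment beside the rack, put the small blade cartridge inside and slide the cover fully shut again. Then move the loaded, covered carrier on to the right-hand stop so that it rests in it, and leave everything else on the shelf where it is.

Things in the scene. Friction and masses are not known exactly. Their poses are not given: they have to be found in the camera images.
- rail: Low fixed rail on the shelf, 150 x 500 x 24 mm, running left to right. Origin: centre of its underside; y along the rail to the robot's left, x away from the robot. Three stops lie at y = +110 (left), 0 (middle) and -110 mm (right), each marked by a small dark bracket in front of the rail; the push post stands over the bracket when the carrier is at that stop.
- carrier (a joint): Travel of the carrier (aluminium tray, 151 x 206 mm, 0.8 kg) along the rail in m: 0 at the left stop (start), 0.11 at the middle, 0.22 at the right stop, growing towards rail -y. Sprung detent: nearer than halfway it is drawn to a stop with up to about 3.5 N and rests there within some 3 mm (friction 0.4 N), unless held.
- push_post (a point): Centre of the top face of the carrier's black upright push post, 14 x 14 mm and 50 mm tall (top 77 mm above the shelf), standing free on a lug 102 mm in front (rail -x) of the carrier's centre line. Axes as the rail's. It can be pinched from above and pushed or pulled.
- rack (a point): Centre of the rack floor (27 mm above the shelf) on the left half of the carrier. Axes as the rail. Four slots side by side along x, centred at x = -55.5, -18.5, 18.5, 55.5 mm, each 34 mm wide in x and 112 mm long in y (y -57 to 55), between steel dividers 3 mm thick, 36 mm high above the floor.
- compartment (a point): Centre of the compartment's floor (27 mm above the shelf), on the carrier's right half, 101 mm to the right of the rack's centre. Axes as the rail's. Inside 143 mm (x) by 82 mm (y), walls 30 mm high and 4 mm thick.
- cover (a joint): Opening in m of the flat white sliding cover of the compartment (151 x 88 x 5 mm, underside 31 mm above the compartment's floor): 0 fully shut, up to 0.105 open. It opens away from the robot (rail +x); the open part of the compartment is the near part, as long as the joint value. Friction about 1 N, it stays where it is left.
- cover_grip (a point): Centre of the top face of the cover's black grip block, 14 mm (x) by 30 mm (y), 22 mm tall above the cover (its top 85 mm above the shelf), 20 mm from the cover's near edge. Axes as the rail's.
- cartridge: Small grey blade cartridge, 50 (x) by 22 (y) by 16 mm (z), 30 g, lying flat on the shelf in front of the carrier. Origin at its centre.
- box1: Flat cardboard refill box, 80 (x) by 50 (y) by 25 mm (z), 70 g, lying flat on the shelf at the start. Origin at its centre, z along its thickness. Two to four of the boxes are present.
- box2: Like box1. May be absent.
- box3: Like box1. May be absent.
- box4: Like box1. May be absent.
- jar: Closed glass jar, 80 mm across, 110 mm tall. Not part of the job: leave it. Origin on its underside.
- spray: White bottle, 66 mm across, 190 mm tall. Not part of the job: leave it. Origin on its underside.
- polish_can: Metal can, 60 mm across, 100 mm tall. Not part of the job: leave it. Origin on its underside.
- squeegee: Grey squeegee head, about 90 x 150 mm, 24 mm tall, lying flat. Not part of the job: leave it. Origin on its underside.
- dust_brush: Stainless dust brush, 235 mm long, 45 mm tall, lying to one side. Not part of the job: leave it. Origin on its underside.
- broom: Orange hand broom, 280 mm long, 75 mm tall, lying to one side. Not part of the job: leave it. Origin on its underside.
- peg_hook: Chrome board hook, 66 mm long, 8 mm thick, lying flat. Not part of the job: leave it. Origin on its underside.
Not all that is in view belongs to the job. Leave any purple look-alike of the box2 alone.

How it is judged:
On the way, in this order (a step that is already met when the one before it is completed fails the run):
1. the carrier rests at the middle stop (within 7 mm) (value of joint carrier between 0.103 and 0.117 m), for 0.3 s.
2. with the carrier at the middle stop, every box stands upright in the rack, the cartridge lies in the compartment and the cover is fully shut (within 6 mm) (all of step 1 and angle between box1's own z axis and vertical between 1.2708 and 1.8708 rad and x of box1 in the frame of rack between -0.07 and 0.07 m and y of box1 in the frame of rack between -0.04 and 0.04 m and z of box1 in the frame of rack between 0.02 and 0.052 m and linear speed of each of box1, box2, box3, box4, cartridge below 0.05 m/s and angle between the z axis of each of box1, box2, box3, box4 and the x axis of rack, either way round below 0.35 rad and angle between box2's own z axis and vertical between 1.2708 and 1.8708 rad and x of box2 in the frame of rack between -0.07 and 0.07 m and y of box2 in the frame of rack between -0.04 and 0.04 m and z of box2 in the frame of rack between 0.02 and 0.052 m and angle between box3's own z axis and vertical between 1.2708 and 1.8708 rad and x of box3 in the frame of rack between -0.07 and 0.07 m and y of box3 in the frame of rack between -0.04 and 0.04 m and z of box3 in the frame of rack between 0.02 and 0.052 m and angle between box4's own z axis and vertical between 1.2708 and 1.8708 rad and x of box4 in the frame of rack between -0.07 and 0.07 m and y of box4 in the frame of rack between -0.04 and 0.04 m and z of box4 in the frame of rack between 0.02 and 0.052 m and x of cartridge in the frame of compartment between -0.072 and 0.072 m and y of cartridge in the frame of compartment between -0.041 and 0.041 m and z of cartridge in the frame of compartment between 0 and 0.02 m and value of joint cover below 0.006 m), for 0.3 s.
At the end, for the whole second after the job is handed in: The carrier rests at the right-hand stop (within 7 mm), its cover is shut (within 6 mm), every box stands on a thin edge in the rack, faces along the slots, within 17 degrees of upright, the cartridge lies in the compartment, nothing moving (value of joint carrier between 0.213 and 0.227 m and value of joint cover below 0.006 m and angle between box1's own z axis and vertical between 1.2708 and 1.8708 rad and x of box1 in the frame of rack between -0.07 and 0.07 m and y of box1 in the frame of rack between -0.04 and 0.04 m and z of box1 in the frame of rack between 0.02 and 0.052 m and linear speed of each of box1, box2, box3, box4, cartridge below 0.05 m/s and angle between the z axis of each of box1, box2, box3, box4 and the x axis of rack, either way round below 0.35 rad and angle between box2's own z axis and vertical between 1.2708 and 1.8708 rad and x of box2 in the frame of rack between -0.07 and 0.07 m and y of box2 in the frame of rack between -0.04 and 0.04 m and z of box2 in the frame of rack between 0.02 and 0.052 m and angle between box3's own z axis and vertical between 1.2708 and 1.8708 rad and x of box3 in the frame of rack between -0.07 and 0.07 m and y of box3 in the frame of rack between -0.04 and 0.04 m and z of box3 in the frame of rack between 0.02 and 0.052 m and angle between box4's own z axis and vertical between 1.2708 and 1.8708 rad and x of box4 in the frame of rack between -0.07 and 0.07 m and y of box4 in the frame of rack between -0.04 and 0.04 m and z of box4 in the frame of rack between 0.02 and 0.052 m and x of cartridge in the frame of compartment between -0.072 and 0.072 m and y of cartridge in the frame of compartment between -0.041 and 0.041 m and z of cartridge in the frame of compartment between 0 and 0.02 m and velocity of joint carrier below 0.02 m/s); the robot touches nothing.
It fails at once if another thing on the shelf is moved more than 4 cm (distance of any of jar, spray, polish_can, squeegee, dust_brush, broom, peg_hook from where it was at the start of the episode above 0.04 m).
Of box1, box2, box3, box4 only 2 to 4 are there at a start; the rules pass over those that are not, and their reading is None.
At some moment in a run one of box1, box2, box3, box4, cartridge may be knocked a few centimetres aside while the robot is not near it.
It also fails if it takes over 210 s, if anything falls off the work surface, if the arm or the gripper's body presses on something with over 40 N, if the wrist force passes 120 N, or if a joint passes its speed limit or range.

## Working session

There is one attempt and no reset: what is moved stays moved. The work goes in short steps, Python scripts to look and compute and a tool call to move; the robot and the scene stay as the last step left them, time stands still between calls to the robot, and variables do not carry over. Pictures are saved under pics/ and viewed, at most 14 in all, crops included, and the job is handed in when it is done.

Besides the shell and the picture viewer there is one more tool, called after "Request:" by a JSON object that holds its "name" and its "arguments", one argument or row to a line. drive_tool: Moves the arm, as the interface text tells. Shifts and turns lie within -1 to 1; 1 stands for 0.05 m of shift or 5 degrees of turn. Its arguments: {"type":"object","properties":{"moves":{"type":"array","items":{"type":"array"}}},"required":["moves"]}

```bash
mkdir -p pics; cat > h.py <<'E'
import numpy as np, cv2
from bench import r, vision, finish_job
def cap(n):
    c=vision.capture(n); c['img']=cv2.cvtColor(c['pixels'],cv2.COLOR_RGB2BGR); return c
def proj(c,P):
    P=np.atleast_2d(np.array(P,float)); T=np.array(c['camera_from_world']); p=P@T[:3,:3].T+T[:3,3]
    return cv2.projectPoints(p.reshape(-1,1,3),np.zeros(3),np.zeros(3),np.array(c['K']),np.array([c['k1'],0,0,0.]))[0].reshape(-1,2)
def ray(c,uv):
    T=np.array(c['camera_from_world']); u=cv2.undistortPoints(np.array(uv,float).reshape(-1,1,2),np.array(c['K']),np.array([c['k1'],0,0,0.])).reshape(-1,2)
    d=np.c_[u,np.ones(len(u))]@T[:3,:3]; o=-T[:3,:3].T@T[:3,3]; return o,d
def onz(c,uv,z):
    o,d=ray(c,uv); return o+d*((z-o[2])/d[:,2])[:,None]
def tri(c1,a,c2,b):
    o1,d1=ray(c1,a); o2,d2=ray(c2,b); out=[]
    for i in range(len(d1)):
        s=np.linalg.lstsq(np.c_[d1[i],-d2[i]],o2-o1,rcond=None)[0]
        p,q=o1+s[0]*d1[i],o2+s[1]*d2[i]; out.append(np.r_[(p+q)/2,np.linalg.norm(p-q)])
    return np.array(out)
E
python3 - <<'E'
from h import *
for n in('top','side'):
    c=cap(n); cv2.imwrite(f'pics/{n}0.png',cv2.resize(c['img'],(800,600)))
    cv2.imwrite(f'/tmp/{n}0.png',c['img'])
    T=np.array(c['camera_from_world']);print(n,-T[:3,:3].T@T[:3,3],T[:3,:3].round(2).tolist(),np.array(c['K'])[0,0],c['k1'])
s=r.read_state();print(s)
E
```

```text
top [0.31451929 0.00775896 1.54566173] [[-0.02, -1.0, -0.0], [-0.99, 0.03, -0.12], [0.12, 0.0, -0.99]] 376.9568089872379 0.012058921898953278
side [ 1.12390487 -1.07619075  1.43181231] [[0.85, 0.52, 0.02], [0.39, -0.62, -0.68], [-0.34, 0.59, -0.73]] 479.18595840633833 -0.20326191035003718
{'clock': 0.1, 'q': array([-1.26276099,  0.3837479 ,  0.04384859,  1.59947323, -0.01791307,
        1.16121943, -0.04989197]), 'dq': array([-0.0025531 , -0.00052966, -0.00045747, -0.00478981, -0.0006782 ,
       -0.00034984,  0.00144635]), 'effort': array([ 2.02813069e-03, -4.34727609e+01,  1.02898389e+00, -2.50452769e+01,
        1.08811335e-02,  5.41571135e-03, -2.55965190e-06]), 'tcp_pos': array([0.25626659, 0.59638273, 0.22999035]), 'tcp_rot': array([-1.87799910e-04,  2.01493239e-01,  9.79489136e-01, -1.21319942e-03]), 'force': array([-0.31508962, -0.23347589,  0.79988516]), 'torque': array([0.00151182, 0.02527001, 0.00828374]), 'gripper_force': 0.0, 'opening': 0.08499581048913313}
```

View pics/top0.png

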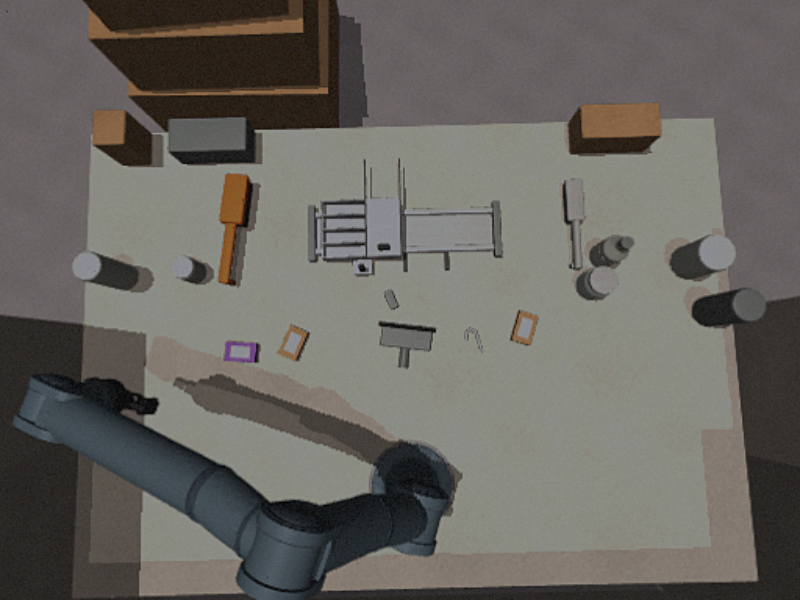

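View pics/side0.png

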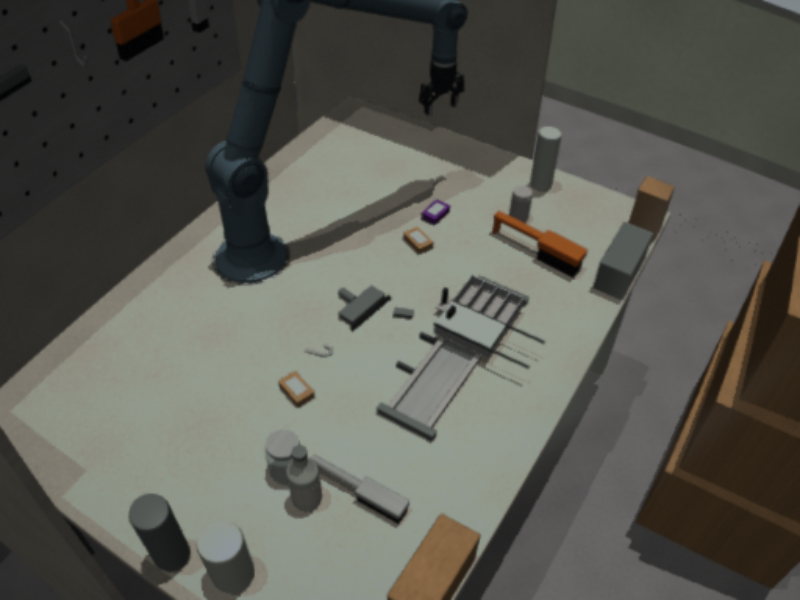

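Candidates (800x600 top view):
- **Orange-white boxes:** (293,342) and (524,327). These are the real ones.
- **Purple box:** (241,351). This is the decoy.
- **Cartridge:** grey block at (391,299). The squeegee (407,336) and hook (473,338) are other things.
- **Push post:** (362,267). **Cover grip:** (384,246).

Next I'll measure these and check them in one crop.

```bash
cat >> h.py <<'E'
def cents(img,lo,hi,amin,roi):
    m=cv2.inRange(cv2.cvtColor(img,cv2.COLOR_BGR2HSV),np.array(lo),np.array(hi)); k=np.zeros_like(m); x0,y0,x1,y1=roi; k[y0:y1,x0:x1]=1; m*=k
    m=cv2.morphologyEx(m,cv2.MORPH_CLOSE,np.ones((9,9),np.uint8)) if amin>40 else m
    cs=cv2.findContours(m,cv2.RETR_EXTERNAL,cv2.CHAIN_APPROX_NONE)[0]
    return [c for c in cs if cv2.contourArea(c)>=amin]
def rectw(c,ct,z):
    w=onz(c,ct.reshape(-1,2),z)[:,:2]; (x,y),(a,b),t=cv2.minAreaRect((w*1000).astype(np.float32))
    if a<b: a,b,t=b,a,t+90
    return np.round([x,y,a,b,(t+90)%180-90],1)
E
python3 - <<'E'
from h import *
t=cap('top'); s=cap('side')
T=cents(t['img'],(5,90,60),(20,255,255),60,(170,190,360,240)); S=cents(s['img'],(5,90,60),(20,255,255),60,(150,120,300,280))
cen=lambda q:np.array([cv2.moments(q)['m10'],cv2.moments(q)['m01']])/cv2.moments(q)['m00']
for n,L,c in(('T',T,t),('S',S,s)):
    for q in L: print(n,cen(q).round(1),cv2.contourArea(q),rectw(c,q,.025))
for q in T:
    for p in S:
        v=tri(t,cen(q)[None],s,cen(p)[None])[0]
        if v[3]<.02: print('tri',v.round(4))
# black blobs near carrier
for n,c,roi in(('T',t,(225,145,262,178)),('S',s,(270,180,310,210))):
    for q in cents(c['img'],(0,0,0),(180,255,50),3,roi): print(n,'black',cen(q).round(1),cv2.contourArea(q),cv2.boundingRect(q))
a=cv2.resize(t['img'][120:240,140:350],None,fx=3.4,fy=3.4,interpolation=cv2.INTER_CUBIC)[:300]; 
a=cv2.resize(t['img'][115:225,190:330],(520,409),interpolation=cv2.INTER_CUBIC)
b=cv2.resize(s['img'][165:285,225:345],(409,409)[:2],interpolation=cv2.INTER_CUBIC)
m=np.hstack([a,b]); m=cv2.resize(m,(800,int(409*800/m.shape[1]))); cv2.imwrite('pics/c1.png',cv2.convertScaleAbs(m,alpha=1.3)); print(m.shape)
E
```

```text
T [187.1 219. ] 210.0 [365.  295.4  78.9  48.8 -23.5]
T [335.5 209.6] 214.0 [ 387.4 -302.1   78.8   49.4  -18.8]
S [189.  247.7] 218.0 [ 390.5 -304.8   79.9   50.5  -19. ]
S [266.7 152.4] 101.5 [367.6 293.6  80.1  48.9 -21.9]
tri [0.3645 0.2967 0.0192 0.0007]
tri [ 0.3881 -0.3028  0.0199  0.0012]
T black [231.5 171.4] 8.5 (230, 169, 4, 5)
T black [249.4 164.5] 7.5 (240, 164, 17, 2)
T black [258.5 163.5] 3.0 (258, 162, 2, 4)
T black [245.3 158. ] 13.0 (242, 157, 8, 3)
S black [288.2 199.5] 16.5 (286, 196, 5, 8)
S black [284.1 189.6] 12.5 (283, 185, 3, 9)
S black [305.  188.5] 6.0 (300, 182, 10, 14)
S black [299.4 182.9] 9.0 (292, 180, 16, 13)
(352, 800, 3)
```

View pics/c1.png

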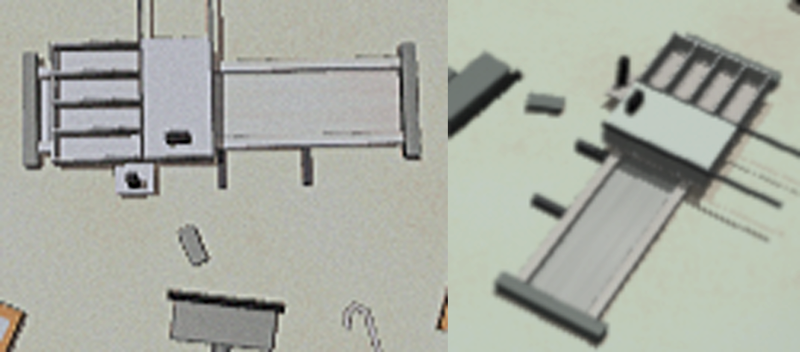

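The crop confirms the layout: carrier at the left with its post at crop (133,181), cover grip at (178,136), cartridge at (194,246), and the brackets at (222,170) and (307,167). Next comes the rail frame, the post, and the cartridge.

```bash
cat >> h.py <<'E'
def cart(t,s,roiT,roiS):
    out=[]
    for c,roi in((t,roiT),(s,roiS)):
        g=cv2.cvtColor(c['img'],cv2.COLOR_BGR2GRAY); x0,y0,x1,y1=roi; sub=g[y0:y1,x0:x1]; th=(np.median(sub)*.83)
        m=np.zeros_like(g); m[y0:y1,x0:x1]=(sub<th)*255
        q=max(cv2.findContours(m,cv2.RETR_EXTERNAL,cv2.CHAIN_APPROX_NONE)[0],key=cv2.contourArea)
        M=cv2.moments(q); out.append((q,np.array([[M['m10'],M['m01']]])/M['m00'])); print('cart',roi,cv2.contourArea(q),out[-1][1].round(1),rectw(c,q,.012))
    print('cart tri',tri(t,out[0][1],s,out[1][1]).round(4))
E
python3 - <<'E'
from h import *
t=cap('top'); s=cap('side')
cart(t,s,(240,180,260,202),(245,190,268,208))
print('post', onz(t,[[231,170.5]],.077).round(4), onz(s,[[284.5,186.5]],.077).round(4), tri(t,[[231,170.5]],s,[[284.5,186.5]]).round(4))
print('grip', onz(t,[[245.5,157]],.085).round(4), onz(s,[[288.7,197]],.085).round(4))
# rail end blocks: dark contours
for n,c,roi in(('T',t,(190,125,330,180)),('S',s,(230,170,350,285))):
    g=cv2.cvtColor(c['img'],cv2.COLOR_BGR2GRAY); 
    g2=g[roi[1]:roi[3],roi[0]:roi[2]]; m=np.zeros_like(g); m[roi[1]:roi[3],roi[0]:roi[2]]=(g2<np.median(g2)*.75)*255
    for q in cv2.findContours(m,cv2.RETR_EXTERNAL,cv2.CHAIN_APPROX_NONE)[0]:
        if cv2.contourArea(q)>15:
            M=cv2.moments(q); print(n,cv2.contourArea(q),round(M['m10']/M['m00'],1),round(M['m01']/M['m00'],1),rectw(c,q,.024))
E
```

```text
cart (240, 180, 260, 202) 64.0 [[249.9 191.1]] [472.8  40.7  51.5  25.6  25.1]
cart (245, 190, 268, 208) 75.5 [[257.6 200.3]] [475.1  37.4  52.1  37.9  30.9]
cart tri [[0.473  0.0412 0.0078 0.0005]]
post [[0.5491 0.1123 0.077 ]] [[0.556  0.1064 0.077 ]] [[0.5514 0.1136 0.0679 0.002 ]]
grip [[0.6002 0.0538 0.085 ]] [[0.6002 0.0592 0.085 ]]
T 16.0 231.6 171.2 [555.5 112.1  24.7  16.5  88.5]
T 22.5 245.3 157.7 [608.   55.8  28.8  16.7  88.5]
T 2321.5 269.1 150.0 [6.408e+02 3.000e-01 5.085e+02 2.137e+02 8.970e+01]
S 47.5 258.9 235.0 [ 574.5 -118.4   48.9   22.    -0.6]
S 69.0 257.7 200.4 [481.   29.   51.6  35.8  22.8]
S 35.0 288.1 199.4 [580.8  98.4  47.8  21.9  83.8]
S 38.0 284.0 189.8 [538.5 136.   62.9  20.2 -60.9]
S 258.5 237.4 193.6 [384.9   3.9 126.5  71.9  81.8]
S 3158.5 290.7 229.2 [688.7  -7.1 529.4 273.   86.9]
```

```bash
cat >> h.py <<'E'
from scipy.spatial.transform import Rotation as Ro
import json
def Rq(q): return Ro.from_quat(np.r_[q[1:],q[0]])
def Rf(y,z):
    y=np.array(y,float);z=np.array(z,float);z/=np.linalg.norm(z);y=y-z*(y@z);y/=np.linalg.norm(y)
    return Ro.from_matrix(np.c_[np.cross(y,z),y,z])
DOWN=Rf([0,1,0],[0,0,-1])
def plan(wps,start=None):
    "wps: (pos,Rot,closure,maxstep m, hold rows)"
    st=r.read_state(); p,R=(np.array(st['tcp_pos']),Rq(st['tcp_rot'])) if start is None else start
    rows=[]
    for P,Q,c,ms,h in wps:
        P=np.array(P,float)
        for _ in range(80):
            d=R.inv().apply(P-p); w=(R.inv()*Q).as_rotvec(degrees=True)
            n=max(1,np.ceil(np.linalg.norm(d)/ms-.05),np.ceil(np.abs(w).max()/5-.05))
            if np.linalg.norm(d)<.0006 and np.abs(w).max()<.3: break
            sd=np.round(np.clip(d/n/.05,-1,1),2); sw=np.round(np.clip(w/n/5,-1,1),2)
            rows.append([c,(sd+0).tolist(),(sw+0).tolist()])
            p=p+R.apply(sd*.05); R=R*Ro.from_rotvec(sw*5,degrees=True)
        rows+= [[c,[0,0,0],[0,0,0]]]*h
    for i in range(0,len(rows),5): print(json.dumps(rows[i:i+5]).replace('0.0,','0,').replace('0.0]','0]'))
    return p,R
def st():
    s=r.read_state(); print('t',round(s['clock'],2),'p',np.round(s['tcp_pos'],4),'z',Rq(s['tcp_rot']).apply([0,0,1]).round(3),'y',Rq(s['tcp_rot']).apply([0,1,0]).round(3),'F',np.round(s['force'],1),'op',round(s['opening'],4),'g',round(s['gripper_force'],1),'q',np.round(s['q'],2))
E
python3 -c "
from h import *
plan([([.552,.111,.16],DOWN,0.3,.05,0),([.552,.111,.047],DOWN,0.3,.04,1)])"
```

```text
[[0.3, [-0.77, -0.55, 0.12], [0, 0, -0.39]], [0.3, [-0.75, -0.58, 0.12], [0, 0, -0.39]], [0.3, [-0.73, -0.6, 0.12], [0, 0, -0.39]], [0.3, [-0.71, -0.63, 0.12], [0, 0, -0.39]], [0.3, [-0.69, -0.65, 0.12], [0, 0, -0.39]]]
[[0.3, [-0.67, -0.67, 0.12], [0, 0, -0.39]], [0.3, [-0.65, -0.69, 0.12], [0, 0, -0.38]], [0.3, [-0.62, -0.72, 0.12], [0, 0, -0.39]], [0.3, [-0.6, -0.74, 0.12], [0, 0, -0.38]], [0.3, [-0.57, -0.75, 0.11], [0, 0, -0.39]]]
[[0.3, [-0.55, -0.77, 0.12], [-0.01, 0, -0.38]], [0.3, [-0.52, -0.8, 0.11], [0, 0, -0.39]], [0.3, [0, 0, 0.75], [0, 0, 0]], [0.3, [0, 0, 0.76], [0, 0, 0]], [0.3, [0, 0, 0.75], [0, 0, 0]]]
[[0.3, [0, 0, 0], [0, 0, 0]]]
```

Request:
{"name": "drive_tool", "arguments": {
  "moves": [
    [0.3, [-0.77, -0.55, 0.12], [0, 0, -0.39]],
    [0.3, [-0.75, -0.58, 0.12], [0, 0, -0.39]],
    [0.3, [-0.73, -0.6, 0.12], [0, 0, -0.39]],
    [0.3, [-0.71, -0.63, 0.12], [0, 0, -0.39]],
    [0.3, [-0.69, -0.65, 0.12], [0, 0, -0.39]]
  ]
}}

```text
clock: 0.92
tcp_pos: [0.3798, 0.3931, 0.2012]
tcp_rot: [0.0, 0.117, 0.993, 0.0]
force: [0.8, 0.4, 0.0]
opening: 0.0595
gripper_force: 0.0
```

Request:
{"name": "drive_tool", "arguments": {
  "moves": [
    [0.3, [-0.67, -0.67, 0.12], [0, 0, -0.39]],
    [0.3, [-0.65, -0.69, 0.12], [0, 0, -0.38]],
    [0.3, [-0.62, -0.72, 0.12], [0, 0, -0.39]],
    [0.3, [-0.6, -0.74, 0.12], [0, 0, -0.38]],
    [0.3, [-0.57, -0.75, 0.11], [0, 0, -0.39]]
  ]
}}

```text
clock: 1.55
tcp_pos: [0.5033, 0.191, 0.1718]
tcp_rot: [0.0, 0.033, 0.999, 0.0]
force: [1.1, -0.6, 0.3]
opening: 0.0595
gripper_force: 0.0
```

Request:
{"name": "drive_tool", "arguments": {
  "moves": [
    [0.3, [-0.55, -0.77, 0.12], [0, 0, -0.38]],
    [0.3, [-0.52, -0.8, 0.11], [0, 0, -0.39]],
    [0.3, [0, 0, 0], [0, 0, 0]],
    [0.3, [0, 0, 0], [0, 0, 0]]
  ]
}}

```text
clock: 2.05
tcp_pos: [0.5519, 0.1116, 0.1602]
tcp_rot: [-0.0, 0.0, 1.0, 0.0]
force: [0.4, 0.6, -0.4]
opening: 0.0597
gripper_force: 0.0
```

```bash
python3 -c "
from h import *
st()
for n,(x0,y0,x1,y1) in(('top',(190,120,330,225)),('side',(225,150,365,255))):
    c=cap(n); cv2.imwrite('pics/'+n+'1.png',cv2.resize(c['img'][y0:y1,x0:x1],None,fx=4,fy=4,interpolation=cv2.INTER_CUBIC))
    print(n,proj(c,[[.552,.111,.077],[.552,.111,.16]]).round(1).tolist())
a=cv2.imread('pics/top1.png');b=cv2.imread('pics/side1.png');cv2.imwrite('pics/j1.png',cv2.resize(np.hstack([a,b]),(800,300)))
plan([([.552,.111,.047],DOWN,0.3,.04,1)])"
```

```text
t 2.05 p [0.5519 0.1116 0.1602] z [-0.001  0.001 -1.   ] y [0.    1.    0.001] F [ 0.4  0.6 -0.4] op 0.0597 g 0.0 q [-0.52  0.3   0.29  1.89 -0.1   0.97  1.39]
top [[231.3, 169.8], [229.7, 166.3]]
side [[284.2, 185.4], [285.5, 170.3]]
[[0.3, [0, -0.02, 0.76], [0, 0, 0.01]], [0.3, [-0.01, -0.01, 0.75], [0.01, 0, 0.01]], [0.3, [0, -0.02, 0.76], [0, -0.01, 0.01]], [0.3, [0, 0, 0], [0, 0, 0]]]
```

View pics/j1.png

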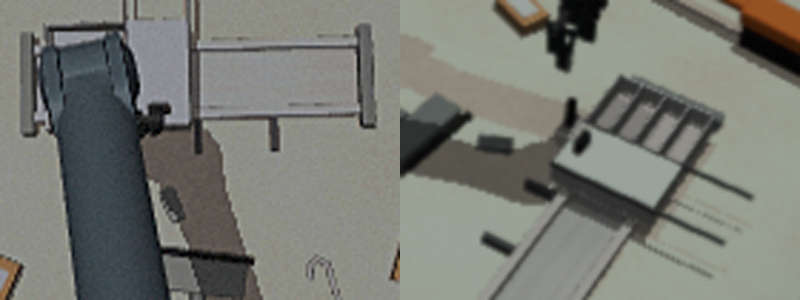

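The side view shows the gripper at (565,50) straight above the post top at (571,100), so I'll descend, pinch and slide.

Request:
{"name": "drive_tool", "arguments": {
  "moves": [
    [0.3, [0, 0, 0.75], [0, 0, 0]],
    [0.3, [0, 0, 0.75], [0, 0, 0]],
    [0.3, [0, 0, 0.75], [0, 0, 0]],
    [0.3, [0, 0, 0], [0, 0, 0]]
  ]
}}

```text
clock: 2.65
tcp_pos: [0.5482, 0.1124, 0.0449]
tcp_rot: [-0.004, -0.002, 1.0, -0.001]
force: [-0.6, -0.6, 0.5]
opening: 0.0599
gripper_force: 0.0
```

Request:
{"name": "drive_tool", "arguments": {
  "moves": [
    [1, [0, 0, 0], [0, 0, 0]],
    [1, [0, 0, 0], [0, 0, 0]],
    [1, [0, 0, 0], [0, 0, 0]],
    [1, [0, 0, 0], [0, 0, 0]]
  ]
}}

```text
clock: 3.15
tcp_pos: [0.5538, 0.1118, 0.05]
tcp_rot: [0.002, -0.0, 1.0, 0.001]
force: [0.1, 0.5, 6.4]
opening: 0.0132
gripper_force: 59.9
```

Request:
{"name": "drive_tool", "arguments": {
  "moves": [
    [1, [0, -0.3, 0], [0, 0, 0]],
    [1, [0, -0.4, 0], [0, 0, 0]],
    [1, [0, -0.4, 0], [0, 0, 0]],
    [1, [0, -0.4, 0], [0, 0, 0]],
    [1, [0, -0.4, 0], [0, 0, 0]]
  ]
}}

```text
clock: 3.78
tcp_pos: [0.5539, 0.015, 0.05]
tcp_rot: [0.002, 0.0, 1.0, 0.0]
force: [-0.2, -0.5, 6.5]
opening: 0.0128
gripper_force: 59.9
```

Request:
{"name": "drive_tool", "arguments": {
  "moves": [
    [1, [0, -0.3, 0], [0, 0, 0]],
    [1, [0, 0, 0], [0, 0, 0]],
    [1, [0, 0, 0], [0, 0, 0]],
    [1, [0, 0, 0], [0, 0, 0]]
  ]
}}

```text
clock: 4.28
tcp_pos: [0.5539, 0.0009, 0.05]
tcp_rot: [0.002, 0.0, 1.0, 0.0]
force: [-1.1, -0.1, 6.7]
opening: 0.0128
gripper_force: 60.0
```

```bash
python3 -c "
from h import *
st()
c=cap('side'); cv2.imwrite('pics/s2.png',cv2.resize(c['img'][150:270,225:385],None,fx=4,fy=4,interpolation=cv2.INTER_CUBIC))"
```

```text
t 4.28 p [0.5539 0.0009 0.05  ] z [ 0.003  0.001 -1.   ] y [0.    1.    0.001] F [-1.1 -0.1  6.7] op 0.0128 g 60.0 q [-0.31  0.45  0.28  1.97 -0.18  0.74  1.64]
```

View pics/s2.png

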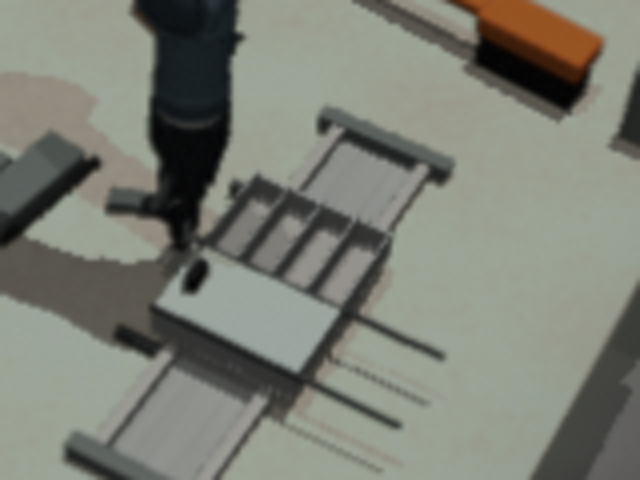

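Carrier is at the middle: the post foot sits at the middle bracket, about (180,250). Release, and go to the cover grip.

Request:
{"name": "drive_tool", "arguments": {
  "moves": [
    [0.3, [0, 0, 0], [0, 0, 0]],
    [0.3, [0, 0, 0], [0, 0, 0]],
    [0.3, [0, 0, -0.8], [0, 0, 0]],
    [0.3, [0, 0, -0.8], [0, 0, 0]]
  ]
}}

```text
clock: 4.82
tcp_pos: [0.5512, 0.0011, 0.1278]
tcp_rot: [-0.001, -0.0, 1.0, -0.0]
force: [0.8, 0.9, -0.1]
opening: 0.0596
gripper_force: 0.0
```

Request:
{"name": "drive_tool", "arguments": {
  "moves": [
    [0.3, [-0.46, -0.5, 0], [0, 0, 0]],
    [0.3, [-0.46, -0.5, 0], [0, 0, 0]],
    [0.3, [0, 0, 0], [0, 0, 0]],
    [0.3, [0, 0, 0], [0, 0, 0]]
  ]
}}

```text
clock: 5.32
tcp_pos: [0.5972, -0.0482, 0.1271]
tcp_rot: [-0.001, -0.0, 1.0, 0.0]
force: [-0.4, 0.9, -0.0]
opening: 0.0594
gripper_force: 0.0
```

```bash
python3 -c "
from h import *
st()
for n,(x0,y0,x1,y1) in(('top',(230,120,370,225)),('side',(235,150,375,255))):
    c=cap(n); cv2.imwrite('/tmp/'+n+'2.png',cv2.resize(c['img'][y0:y1,x0:x1],None,fx=4,fy=4,interpolation=cv2.INTER_CUBIC))
a=cv2.imread('/tmp/top2.png');b=cv2.imread('/tmp/side2.png');cv2.imwrite('pics/j2.png',cv2.resize(np.hstack([a,b]),(800,300)))
"
```

```text
t 5.33 p [ 0.5972 -0.0482  0.1271] z [-0.002  0.001 -1.   ] y [-0.     1.     0.001] F [-0.4  0.9 -0. ] op 0.0594 g 0.0 q [-0.26  0.41  0.33  1.82 -0.16  0.93  1.71]
```

View pics/j2.png

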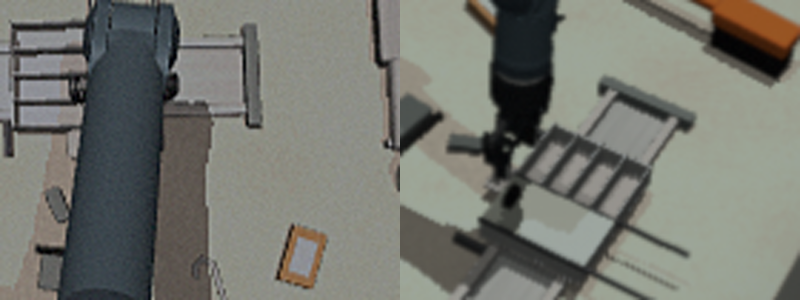

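The side crop shows the fingers at (507,160), above the grip block at (511,195).

Request:
{"name": "drive_tool", "arguments": {
  "moves": [
    [0.3, [0, 0, 0.6], [0, 0, 0]],
    [0.3, [0, 0, 0.58], [0, 0, 0]],
    [0.3, [0, 0, 0], [0, 0, 0]],
    [1, [0, 0, 0], [0, 0, 0]],
    [1, [0, 0, 0], [0, 0, 0]]
  ]
}}

```text
clock: 6.05
tcp_pos: [0.5995, -0.0494, 0.0708]
tcp_rot: [0.002, 0.0, 1.0, -0.0]
force: [-0.1, 0.4, -0.7]
opening: 0.0282
gripper_force: 59.2
```

Request:
{"name": "drive_tool", "arguments": {
  "moves": [
    [1, [0, 0, 0], [0, 0, 0]],
    [1, [0, 0, 0], [0, 0, 0]]
  ]
}}

```text
clock: 6.3
tcp_pos: [0.5997, -0.0495, 0.0707]
tcp_rot: [0.002, 0.0, 1.0, -0.0]
force: [-1.1, -1.0, 5.5]
opening: 0.0284
gripper_force: 59.8
```

Request:
{"name": "drive_tool", "arguments": {
  "moves": [
    [1, [-0.3, 0, 0], [0, 0, 0]],
    [1, [-0.4, 0, 0], [0, 0, 0]],
    [1, [-0.4, 0, 0], [0, 0, 0]],
    [1, [-0.4, 0, 0], [0, 0, 0]],
    [1, [-0.4, 0, 0], [0, 0, 0]]
  ]
}}

```text
clock: 6.92
tcp_pos: [0.6949, -0.0496, 0.0708]
tcp_rot: [0.001, 0.0, 1.0, -0.0]
force: [-1.0, -2.1, 6.4]
opening: 0.0282
gripper_force: 59.9
```

Request:
{"name": "drive_tool", "arguments": {
  "moves": [
    [1, [0, 0, 0], [0, 0, 0]],
    [1, [0, 0, 0], [0, 0, 0]],
    [0.3, [0, 0, 0], [0, 0, 0]],
    [0.3, [0, 0, 0], [0, 0, 0]],
    [0.3, [0, 0, -1], [0, 0, 0]]
  ]
}}

```text
clock: 7.55
tcp_pos: [0.6873, -0.0473, 0.1126]
tcp_rot: [-0.007, -0.0, 1.0, 0.001]
force: [0.7, 0.6, -0.3]
opening: 0.0597
gripper_force: 0.0
```

```bash
python3 -c "
from h import *
st()
t=cap('top');s=cap('side')
cart(t,s,(240,180,258,202),(245,190,268,208))
a=np.radians(25);Q=Rf([-np.sin(a),np.cos(a),0],[0,0,-1])
c=[.473,.041]
plan([([.66,-.02,.16],DOWN,.3,.05,0),(c+[.12],Q,.4,.05,0),(c+[.04],Q,.4,.03,1),(c+[.006],Q,.4,.02,2)])
for n,c,(x0,y0,x1,y1) in(('top',t,(215,120,355,225)),('side',s,(235,150,375,255))):
    cv2.imwrite('/tmp/'+n+'2.png',cv2.resize(c['img'][y0:y1,x0:x1],None,fx=4,fy=4,interpolation=cv2.INTER_CUBIC))
a=cv2.imread('/tmp/top2.png');b=cv2.imread('/tmp/side2.png');cv2.imwrite('pics/j3.png',cv2.resize(np.hstack([a,b]),(800,300)))
"
```

```text
t 7.55 p [ 0.6873 -0.0473  0.1126] z [-0.014  0.001 -1.   ] y [-0.001  1.     0.001] F [ 0.7  0.6 -0.3] op 0.0597 g 0.0 q [-0.22  0.59  0.31  1.58 -0.2   1.01  1.73]
cart (240, 180, 258, 202) 70.5 [[250.  190.8]] [473.1  34.7  88.6  46.2  -8.3]
cart (245, 190, 268, 208) 75.5 [[257.6 200.3]] [475.1  37.4  52.1  37.9  30.9]
cart tri [[4.737e-01 4.070e-02 8.700e-03 2.000e-04]]
[[0.3, [0.36, 0.29, -0.36], [0, 0.05, 0]], [0.3, [0.37, 0.29, -0.36], [0, 0.06, 0]], [0.4, [0.75, 0.24, 0.16], [0, 0, -1.0]], [0.4, [0.72, 0.31, 0.16], [0, 0, -1.0]], [0.4, [0.69, 0.37, 0.16], [0, 0, -1.0]]]
[[0.4, [0.66, 0.43, 0.16], [0, 0, -1.0]], [0.4, [0.62, 0.49, 0.16], [0, 0, -1.0]], [0.4, [0, 0, 0.53], [0, 0, 0]], [0.4, [0, 0, 0.53], [0, 0, 0]], [0.4, [0, 0, 0.54], [0, 0, 0]]]
[[0.4, [0, 0, 0], [0, 0, 0]], [0.4, [0, 0, 0.34], [0, 0, 0]], [0.4, [0, 0, 0.34], [0, 0, 0]], [0.4, [0, 0, 0], [0, 0, 0]], [0.4, [0, 0, 0], [0, 0, 0]]]
```

View pics/j3.png

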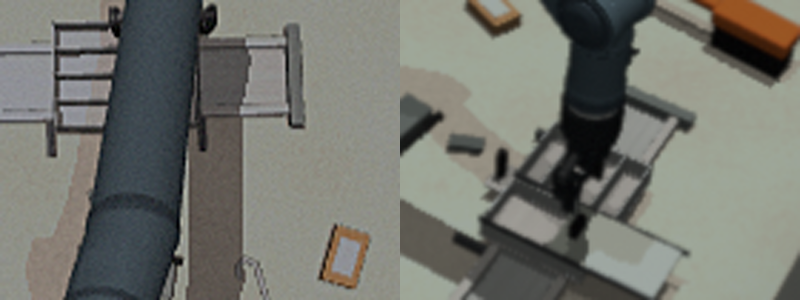

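The side view shows the cover open, with its grip at (577,225), and the cartridge unmoved at (465,143).

Request:
{"name": "drive_tool", "arguments": {
  "moves": [
    [0.3, [0.36, 0.29, -0.36], [0, 0.05, 0]],
    [0.3, [0.37, 0.29, -0.36], [0, 0.06, 0]],
    [0.4, [0.75, 0.24, 0.16], [0, 0, -1.0]],
    [0.4, [0.72, 0.31, 0.16], [0, 0, -1.0]],
    [0.4, [0.69, 0.37, 0.16], [0, 0, -1.0]]
  ]
}}

```text
clock: 8.28
tcp_pos: [0.5426, 0.0175, 0.1312]
tcp_rot: [-0.005, -0.132, 0.991, 0.001]
force: [-0.7, 0.2, 0.6]
opening: 0.0513
gripper_force: 0.0
```

Request:
{"name": "drive_tool", "arguments": {
  "moves": [
    [0.4, [0.66, 0.43, 0.16], [0, 0, -1.0]],
    [0.4, [0.62, 0.49, 0.16], [0, 0, -1.0]],
    [0.4, [0, 0, 0.53], [0, 0, 0]],
    [0.4, [0, 0, 0.53], [0, 0, 0]],
    [0.4, [0, 0, 0], [0, 0, 0]]
  ]
}}

```text
clock: 8.9
tcp_pos: [0.466, 0.0412, 0.0617]
tcp_rot: [-0.008, -0.217, 0.976, 0.001]
force: [0.9, -0.9, -1.5]
opening: 0.0511
gripper_force: 0.0
```

Request:
{"name": "drive_tool", "arguments": {
  "moves": [
    [0.4, [0, 0, 0], [0, 0, 0]],
    [0.4, [0, 0, 0], [0, 0, 0]]
  ]
}}

```text
clock: 9.15
tcp_pos: [0.47, 0.0415, 0.0647]
tcp_rot: [-0.004, -0.216, 0.976, 0.001]
force: [0.3, 0.7, -0.7]
opening: 0.0514
gripper_force: 0.0
```

```bash
python3 -c "
from h import *
st()
s=cap('side'); cart(s,s,(245,190,268,208),(245,190,268,208))
a=np.radians(25);Q=Rf([-np.sin(a),np.cos(a),0],[0,0,-1])
c=[.473,.041]
plan([(c+[.006],Q,.4,.02,2)])
x0,y0,x1,y1=235,150,335,225;cv2.imwrite('pics/s4.png',cv2.resize(s['img'][y0:y1,x0:x1],None,fx=5,fy=5,interpolation=cv2.INTER_CUBIC))
"
```

```text
t 9.15 p [0.47   0.0415 0.0647] z [-0.007  0.001 -1.   ] y [-0.422  0.906  0.004] F [ 0.3  0.7 -0.7] op 0.0514 g 0.0 q [-0.36  0.29  0.21  2.15 -0.09  0.72  1.92]
cart (245, 190, 268, 208) 85.0 [[256.2 198. ]] [463.9  43.   94.4  46.7 -45.1]
cart (245, 190, 268, 208) 85.0 [[256.2 198. ]] [463.9  43.   94.4  46.7 -45.1]
cart tri [[ 1.1239 -1.0762  1.4318  0.    ]]
[[0.4, [-0.02, -0.01, 0.39], [0.01, -0.02, 0]], [0.4, [-0.02, -0.01, 0.39], [0.02, -0.03, 0]], [0.4, [-0.02, -0.02, 0.39], [0.01, -0.02, 0]], [0.4, [0, 0, 0], [0, 0, 0]], [0.4, [0, 0, 0], [0, 0, 0]]]
```

View pics/s4.png

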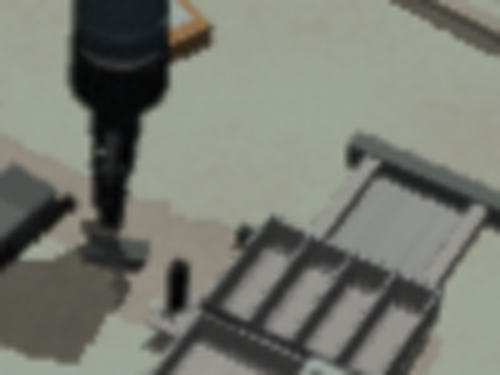

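The fingers stand right over the cartridge at (115,245), so I'll descend and grasp.

Request:
{"name": "drive_tool", "arguments": {
  "moves": [
    [0.4, [-0.02, 0, 0.39], [0, -0.02, 0]],
    [0.4, [-0.02, 0, 0.39], [0, -0.02, 0]],
    [0.4, [-0.02, 0, 0.37], [0, -0.02, 0]],
    [0.4, [0, 0, 0], [0, 0, 0]],
    [1, [0, 0, 0], [0, 0, 0]]
  ]
}}

```text
clock: 9.82
tcp_pos: [0.472, 0.0427, 0.007]
tcp_rot: [-0.001, -0.216, 0.976, 0.002]
force: [-0.7, 1.1, 0.4]
opening: 0.0342
gripper_force: 0.0
```

Request:
{"name": "drive_tool", "arguments": {
  "moves": [
    [1, [0, 0, 0], [0, 0, 0]],
    [1, [0, 0, 0], [0, 0, 0]],
    [1, [0, 0, 0], [0, 0, 0]],
    [1, [0, 0, -0.5], [0, 0, 0]],
    [1, [0, 0, -1], [0, 0, 0]]
  ]
}}

```text
clock: 10.45
tcp_pos: [0.4692, 0.0422, 0.0803]
tcp_rot: [-0.005, -0.217, 0.976, 0.002]
force: [0.5, 0.9, 0.1]
opening: 0.02
gripper_force: 58.7
```

Request:
{"name": "drive_tool", "arguments": {
  "moves": [
    [1, [0, 0, -1], [0, 0, 0]],
    [1, [0, 0, 0], [0, 0, 0]],
    [1, [0, 0, 0], [0, 0, 0]]
  ]
}}

```text
clock: 10.82
tcp_pos: [0.4712, 0.0424, 0.1309]
tcp_rot: [-0.002, -0.217, 0.976, 0.002]
force: [-0.3, -0.1, -1.2]
opening: 0.0202
gripper_force: 58.7
```

```bash
python3 -c "
from h import *
st()
plan([([.622,-.049,.14],DOWN,1,.045,2),([.622,-.049,.034],DOWN,1,.03,2)])
"
```

```text
t 10.82 p [0.4712 0.0424 0.1309] z [-0.005  0.002 -1.   ] y [-0.423  0.906  0.004] F [-0.3 -0.1 -1.2] op 0.0202 g 58.7 q [-0.39  0.18  0.23  2.11 -0.06  0.87  1.88]
[[1, [-0.39, -0.59, -0.04], [0.01, -0.01, 1.0]], [1, [-0.44, -0.55, -0.04], [0.01, -0.01, 1.0]], [1, [-0.49, -0.51, -0.04], [0.01, -0.01, 1.0]], [1, [-0.53, -0.46, -0.04], [0, -0.01, 1.0]], [1, [-0.57, -0.42, -0.03], [0.01, -0.01, 1.0]]]
[[1, [0, 0, 0], [0, 0, 0]], [1, [0, 0, 0], [0, 0, 0]], [1, [0, 0, 0.53], [0, 0, 0]], [1, [0, 0, 0.53], [0, 0, 0]], [1, [0, 0, 0.53], [0, 0, 0]]]
[[1, [0, 0, 0.53], [0, 0, 0]], [1, [0, 0, 0], [0, 0, 0]], [1, [0, 0, 0], [0, 0, 0]]]
```

Request:
{"name": "drive_tool", "arguments": {
  "moves": [
    [1, [-0.39, -0.59, -0.04], [0, 0, 1.0]],
    [1, [-0.44, -0.55, -0.04], [0, 0, 1.0]],
    [1, [-0.49, -0.51, -0.04], [0, 0, 1.0]],
    [1, [-0.53, -0.46, -0.04], [0, 0, 1.0]],
    [1, [-0.57, -0.42, -0.03], [0, 0, 1.0]]
  ]
}}

```text
clock: 11.45
tcp_pos: [0.6216, -0.0496, 0.1368]
tcp_rot: [-0.005, 0.001, 1.0, 0.001]
force: [-0.4, -0.2, 0.2]
opening: 0.0202
gripper_force: 58.7
```

Request:
{"name": "drive_tool", "arguments": {
  "moves": [
    [1, [0, 0, 0], [0, 0, 0]],
    [1, [0, 0, 0], [0, 0, 0]],
    [1, [0, 0, 0.5], [0, 0, 0]],
    [1, [0, 0, 0], [0, 0, 0]]
  ]
}}

```text
clock: 11.95
tcp_pos: [0.6188, -0.0477, 0.1117]
tcp_rot: [-0.006, -0.001, 1.0, 0.002]
force: [-0.3, -0.4, -0.7]
opening: 0.0201
gripper_force: 58.7
```

```bash
python3 -c "
from h import *
st()
s=cap('side');
plan([([.622,-.049,.036],DOWN,1,.03,2)])
x0,y0,x1,y1=235,150,335,225;cv2.imwrite('pics/s5.png',cv2.resize(s['img'][y0:y1,x0:x1],None,fx=5,fy=5,interpolation=cv2.INTER_CUBIC))
"
```

```text
t 11.95 p [ 0.6188 -0.0477  0.1117] z [-0.013  0.003 -1.   ] y [-0.002  1.     0.003] F [-0.3 -0.4 -0.7] op 0.0201 g 58.7 q [-0.25  0.48  0.34  1.77 -0.19  0.94  1.74]
[[1, [-0.02, -0.01, 0.51], [0.01, -0.04, 0.01]], [1, [-0.01, -0.01, 0.52], [0.01, -0.03, 0]], [1, [-0.02, 0, 0.51], [0.01, -0.04, 0.01]], [1, [0, 0, 0], [0, 0, 0]], [1, [0, 0, 0], [0, 0, 0]]]
```

View pics/s5.png

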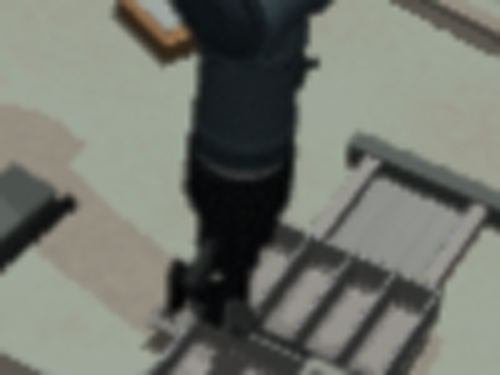

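The cartridge hangs over the open compartment at about (215,320). Lower and release it.

Request:
{"name": "drive_tool", "arguments": {
  "moves": [
    [1, [-0.02, 0, 0.51], [0, -0.04, 0]],
    [1, [-0.01, 0, 0.52], [0, -0.03, 0]],
    [1, [-0.02, 0, 0.51], [0, -0.04, 0]],
    [1, [0, 0, 0], [0, 0, 0]],
    [1, [0, 0, 0], [0, 0, 0]]
  ]
}}

```text
clock: 12.62
tcp_pos: [0.6255, -0.0488, 0.039]
tcp_rot: [0.003, -0.0, 1.0, 0.001]
force: [-0.7, -0.2, 0.5]
opening: 0.0199
gripper_force: 58.8
```

Request:
{"name": "drive_tool", "arguments": {
  "moves": [
    [0.6, [0, 0, 0], [0, 0, 0]],
    [0.6, [0, 0, 0], [0, 0, 0]],
    [0.6, [0, 0, -0.5], [0, 0, 0]],
    [0.6, [0, 0, -1], [0, 0, 0]],
    [0.3, [0, 0, -1], [0, 0, 0]]
  ]
}}

```text
clock: 13.25
tcp_pos: [0.6239, -0.0493, 0.1641]
tcp_rot: [0.002, 0.0, 1.0, 0.001]
force: [0.9, 1.0, 0.7]
opening: 0.0508
gripper_force: 0.0
```

```bash
python3 -c "
from h import *
st()
s=cap('side');
plan([([.695,-.049,.14],DOWN,.3,.05,2),([.695,-.049,.07],DOWN,.3,.03,2)])
x0,y0,x1,y1=255,170,335,230;cv2.imwrite('pics/s6.png',cv2.resize(s['img'][y0:y1,x0:x1],None,fx=5,fy=5,interpolation=cv2.INTER_CUBIC))
"
```

```text
t 13.25 p [ 0.6239 -0.0493  0.1641] z [ 0.004  0.002 -1.   ] y [0.    1.    0.002] F [0.9 1.  0.7] op 0.0508 g 0.0 q [-0.27  0.42  0.36  1.74 -0.17  1.02  1.72]
[[0.3, [-0.65, 0.01, 0.34], [0.02, 0.1, 0]], [0.3, [-0.66, 0.01, 0.33], [0.01, 0.11, -0.01]], [0.3, [0, 0, 0], [0, 0, 0]], [0.3, [0, 0, 0], [0, 0, 0]], [0.3, [0, 0, 0.47], [0, 0, 0]]]
[[0.3, [0, 0, 0.47], [0, 0, 0]], [0.3, [0, 0, 0.46], [0, 0, 0]], [0.3, [0, 0, 0], [0, 0, 0]], [0.3, [0, 0, 0], [0, 0, 0]]]
```

View pics/s6.png

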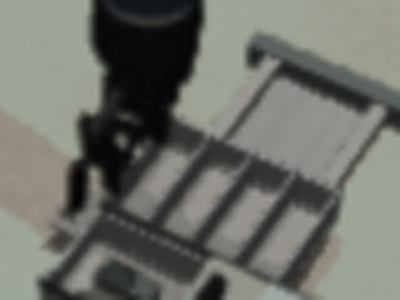

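The cartridge lies in the compartment at (125,275). Now shut the cover.

Request:
{"name": "drive_tool", "arguments": {
  "moves": [
    [0.3, [-0.65, 0, 0.34], [0, 0.1, 0]],
    [0.3, [-0.66, 0, 0.33], [0, 0.1, 0]],
    [0.3, [0, 0, 0], [0, 0, 0]],
    [0.3, [0, 0, 0], [0, 0, 0]],
    [0.3, [0, 0, 0.47], [0, 0, 0]]
  ]
}}

```text
clock: 13.92
tcp_pos: [0.6914, -0.05, 0.1091]
tcp_rot: [-0.003, 0.0, 1.0, 0.001]
force: [0.2, -0.6, 0.5]
opening: 0.06
gripper_force: 0.0
```

Request:
{"name": "drive_tool", "arguments": {
  "moves": [
    [0.3, [0, 0, 0.47], [0, 0, 0]],
    [0.3, [0, 0, 0.46], [0, 0, 0]],
    [0.3, [0, 0, 0], [0, 0, 0]],
    [0.3, [0, 0, 0], [0, 0, 0]]
  ]
}}

```text
clock: 14.42
tcp_pos: [0.6888, -0.0492, 0.0595]
tcp_rot: [-0.006, 0.0, 1.0, 0.001]
force: [0.6, -0.0, 0.5]
opening: 0.0599
gripper_force: 0.0
```

Request:
{"name": "drive_tool", "arguments": {
  "moves": [
    [1, [0, 0, 0], [0, 0, 0]],
    [1, [0, 0, 0], [0, 0, 0]],
    [1, [0, 0, 0], [0, 0, 0]],
    [1, [0, 0, 0], [0, 0, 0]]
  ]
}}

```text
clock: 14.92
tcp_pos: [0.6916, -0.0506, 0.0629]
tcp_rot: [-0.003, 0.0, 1.0, 0.0]
force: [-0.2, -0.5, 8.3]
opening: 0.0282
gripper_force: 61.2
```

Request:
{"name": "drive_tool", "arguments": {
  "moves": [
    [1, [0.3, 0, -0.08], [0, 0, 0]],
    [1, [0.4, 0, 0], [0, 0, 0]],
    [1, [0.4, 0, 0], [0, 0, 0]],
    [1, [0.4, 0, 0], [0, 0, 0]],
    [1, [0.35, 0, 0], [0, 0, 0]]
  ]
}}

```text
clock: 15.55
tcp_pos: [0.5947, -0.0502, 0.0632]
tcp_rot: [-0.007, 0.0, 1.0, 0.0]
force: [2.3, -1.1, -6.4]
opening: 0.0279
gripper_force: 62.0
```

Request:
{"name": "drive_tool", "arguments": {
  "moves": [
    [1, [0.06, 0, 0], [0, 0, 0]],
    [1, [0, 0, 0], [0, 0, 0]]
  ]
}}

```text
clock: 15.8
tcp_pos: [0.5917, -0.0496, 0.0632]
tcp_rot: [-0.008, 0.0, 1.0, 0.001]
force: [-0.7, -1.2, -7.2]
opening: 0.0283
gripper_force: 62.0
```

Request:
{"name": "drive_tool", "arguments": {
  "moves": [
    [1, [0.06, 0, 0], [0, 0, 0]],
    [1, [0, 0, 0], [0, 0, 0]]
  ]
}}

```text
clock: 16.05
tcp_pos: [0.5916, -0.049, 0.0633]
tcp_rot: [-0.005, -0.0, 1.0, 0.001]
force: [3.9, -1.6, -14.2]
opening: 0.0286
gripper_force: 61.5
```

The motion stopped at x = 0.5916 with rising force, so the cover is shut. Release, lift, and re-measure the boxes.

Request:
{"name": "drive_tool", "arguments": {
  "moves": [
    [0.3, [-0.06, 0, 0], [0, 0, 0]],
    [0.3, [0, 0, 0], [0, 0, 0]],
    [0.3, [0, 0, 0], [0, 0, 0]],
    [0, [0, 0, -1], [0, 0, 0]],
    [0, [0, 0, -1], [0, 0, 0]]
  ]
}}

```text
clock: 16.68
tcp_pos: [0.5943, -0.0491, 0.1655]
tcp_rot: [-0.007, -0.0, 1.0, 0.001]
force: [0.5, 0.2, 0.2]
opening: 0.0852
gripper_force: 0.0
```

```bash
cat >> h.py <<'E'
def boxes(t,s):
    for n,c,roi in(('T',t,(170,190,360,240)),('S',s,(150,120,300,280))):
        for q in cents(c['img'],(5,90,60),(20,255,255),60,roi): print(n,cv2.contourArea(q),rectw(c,q,.025))
E
python3 -c "
from h import *
st(); boxes(cap('top'),cap('side'))
import glob
h=np.radians(-22.7); u=np.array([np.cos(h),np.sin(h),0]); a=np.radians(50)
z=-u*np.sin(a)+[0,0,-np.cos(a)]; 
for s in(1,-1):
    Q=Rf(s*np.array([-u[1],u[0],0]),z); print(s,(Rq(r.read_state()['tcp_rot']).inv()*Q).as_rotvec(degrees=True).round(1))
Q=Rf(np.array([-u[1],u[0],0]),z); plan([([.5,.2,.25],DOWN,0,.05,0),([.43,.27,.25],Q,0,.05,1)])
"
```

```text
t 16.68 p [ 0.5943 -0.0491  0.1655] z [-0.014  0.002 -1.   ] y [-0.     1.     0.002] F [0.5 0.2 0.2] op 0.0852 g 0.0 q [-0.29  0.37  0.37  1.79 -0.16  1.02  1.71]
T 207.0 [364.8 295.9  78.1  49.  -23.1]
T 214.0 [ 387.4 -302.1   78.8   49.4  -18.8]
S 221.5 [ 390.7 -305.7   80.3   52.8  -19.8]
S 72.0 [353.3 287.8  78.4  43.  -63.4]
1 [-9.7 49.4 21.3]
-1 [ -67.2  -13.2 -143.9]
[[0, [0.33, 0.83, -0.26], [0.01, 0, 0]], [0, [0.34, 0.83, -0.26], [0, 0, 0]], [0, [0.33, 0.84, -0.26], [0.01, 0, 0]], [0, [0.34, 0.83, -0.26], [0, 0.01, 0]], [0, [0.33, 0.84, -0.26], [0.01, 0, 0]]]
[[0, [0.34, 0.83, -0.25], [0, 0.01, 0]], [0, [0.14, 0.14, 0], [-0.2, 0.99, 0.42]], [0, [0.14, 0.13, 0.01], [-0.2, 0.99, 0.42]], [0, [0.15, 0.13, 0.03], [-0.2, 0.99, 0.43]], [0, [0.15, 0.12, 0.04], [-0.2, 0.98, 0.42]]]
[[0, [0.15, 0.12, 0.06], [-0.2, 0.99, 0.43]], [0, [0.15, 0.11, 0.08], [-0.2, 0.98, 0.43]], [0, [0.14, 0.1, 0.09], [-0.19, 0.99, 0.42]], [0, [0.14, 0.1, 0.1], [-0.2, 0.98, 0.43]], [0, [0.13, 0.09, 0.12], [-0.2, 0.99, 0.42]]]
[[0, [0.13, 0.08, 0.12], [-0.19, 0.98, 0.43]], [0, [0, 0, 0], [0, 0, 0]]]
```

Request:
{"name": "drive_tool", "arguments": {
  "moves": [
    [0, [0.33, 0.83, -0.26], [0, 0, 0]],
    [0, [0.34, 0.83, -0.26], [0, 0, 0]],
    [0, [0.33, 0.84, -0.26], [0, 0, 0]],
    [0, [0.34, 0.83, -0.26], [0, 0, 0]],
    [0, [0.33, 0.84, -0.26], [0, 0, 0]]
  ]
}}

```text
clock: 17.4
tcp_pos: [0.5112, 0.1604, 0.2315]
tcp_rot: [-0.006, -0.0, 1.0, 0.001]
force: [1.1, 0.3, 0.6]
opening: 0.0855
gripper_force: 0.0
```

Request:
{"name": "drive_tool", "arguments": {
  "moves": [
    [0, [0.34, 0.83, -0.25], [0, 0, 0]],
    [0, [0.14, 0.14, 0], [-0.2, 0.99, 0.42]],
    [0, [0.14, 0.13, 0.01], [-0.2, 0.99, 0.42]],
    [0, [0.15, 0.13, 0.03], [-0.2, 0.99, 0.43]],
    [0, [0.15, 0.12, 0.04], [-0.2, 0.98, 0.42]]
  ]
}}

```text
clock: 18.02
tcp_pos: [0.4671, 0.2287, 0.2449]
tcp_rot: [-0.179, 0.074, 0.98, 0.036]
force: [0.3, -0.3, -0.1]
opening: 0.0854
gripper_force: 0.0
```

Request:
{"name": "drive_tool", "arguments": {
  "moves": [
    [0, [0.15, 0.12, 0.06], [-0.2, 0.99, 0.43]],
    [0, [0.15, 0.11, 0.08], [-0.2, 0.98, 0.43]],
    [0, [0.14, 0.1, 0.09], [-0.19, 0.99, 0.42]],
    [0, [0.14, 0.1, 0.1], [-0.2, 0.98, 0.43]],
    [0, [0.13, 0.09, 0.12], [-0.2, 0.99, 0.42]]
  ]
}}

```text
clock: 18.65
tcp_pos: [0.4323, 0.2639, 0.2447]
tcp_rot: [-0.383, 0.162, 0.906, 0.076]
force: [-0.1, -0.3, -0.3]
opening: 0.0855
gripper_force: 0.0
```

Request:
{"name": "drive_tool", "arguments": {
  "moves": [
    [0, [0.13, 0.08, 0.12], [-0.19, 0.98, 0.43]],
    [0, [0, 0, 0], [0, 0, 0]],
    [0, [0, 0, 0], [0, 0, 0]]
  ]
}}

```text
clock: 19.02
tcp_pos: [0.4256, 0.2704, 0.2454]
tcp_rot: [-0.419, 0.178, 0.886, 0.083]
force: [0.1, 0.4, 1.7]
opening: 0.0852
gripper_force: 0.0
```

```bash
python3 -c "
from h import *
st(); boxes(cap('top'),cap('side'))
h=np.radians(-23); u=np.array([np.cos(h),np.sin(h),0]); a=np.radians(60)
print(np.degrees(np.arcsin(-Rq(r.read_state()['tcp_rot']).apply([0,0,1])@u)))
"
```

```text
t 19.02 p [0.4256 0.2704 0.2454] z [-0.714  0.296 -0.634] y [ 0.385  0.923 -0.002] F [0.1 0.4 1.7] op 0.0852 g 0.0 q [-0.49  0.54  0.23  1.61 -0.61  1.76  1.05]
T 207.0 [364.8 295.8  78.1  48.8 -23.1]
T 214.0 [ 387.4 -302.1   78.8   49.4  -18.8]
S 219.0 [ 390.5 -304.8   79.9   50.5  -19. ]
S 104.0 [367.2 292.3  81.6  48.5 -24.6]
50.59704293351573
```

```bash
cat >> h.py <<'E'
def graspT(c,yaw,a=55,s=.015,h=.026):
    q=np.radians(yaw);u=np.array([np.cos(q),np.sin(q),0]);a=np.radians(a)
    z=-u*np.sin(a)-np.array([0,0,np.cos(a)]); Q=Rf([-u[1],u[0],0],z)
    g=np.array([c[0],c[1],0])+u*(.04-s)+[0,0,h]; return g+.019*z,Q,z
E
python3 -c "
from h import *
P,Q,z=graspT([.366,.2945],-23.3); print(P)
plan([(P-.09*z+[0,0,.02],Q,.15,.05,2)])
"
```

```text
[0.37466656 0.29076759 0.01510205]
[[0.15, [-0.67, -0.01, 0.43], [-0.03, 0.22, 0.02]], [0.15, [-0.68, -0.01, 0.42], [-0.03, 0.22, 0.01]], [0.15, [-0.69, -0.01, 0.41], [-0.03, 0.22, 0.02]], [0.15, [-0.71, 0, 0.39], [-0.03, 0.22, 0.01]], [0.15, [0, 0, 0], [0, 0, 0]]]
[[0.15, [0, 0, 0], [0, 0, 0]]]
```

Request:
{"name": "drive_tool", "arguments": {
  "moves": [
    [0.15, [-0.67, -0.01, 0.43], [-0.03, 0.22, 0.02]],
    [0.15, [-0.68, -0.01, 0.42], [-0.03, 0.22, 0.01]],
    [0.15, [-0.69, -0.01, 0.41], [-0.03, 0.22, 0.02]],
    [0.15, [-0.71, 0, 0.39], [-0.03, 0.22, 0.01]],
    [0.15, [0, 0, 0], [0, 0, 0]]
  ]
}}

```text
clock: 19.75
tcp_pos: [0.44, 0.2603, 0.0833]
tcp_rot: [-0.455, 0.181, 0.867, 0.091]
force: [-0.1, 0.1, -0.0]
opening: 0.0726
gripper_force: 0.0
```

Request:
{"name": "drive_tool", "arguments": {
  "moves": [
    [0.15, [0, 0, 0], [0, 0, 0]],
    [0.15, [0, 0, 0], [0, 0, 0]]
  ]
}}

```text
clock: 20.0
tcp_pos: [0.4431, 0.2622, 0.0883]
tcp_rot: [-0.451, 0.179, 0.869, 0.094]
force: [-0.1, -0.8, 0.5]
opening: 0.0729
gripper_force: 0.0
```

```bash
python3 -c "
from h import *
st(); boxes(cap('top'),cap('side'))
P,Q,z=graspT([.366,.2945],-23.3)
plan([(P-.02*z,Q,.15,.03,2)])
"
```

```text
t 20.0 p [0.4431 0.2622 0.0883] z [-0.751  0.325 -0.575] y [0.396 0.918 0.002] F [-0.1 -0.8  0.5] op 0.0729 g 0.0 q [-0.43  0.81  0.2   1.59 -0.65  1.64  1.21]
T 214.0 [ 387.4 -302.1   78.8   49.4  -18.8]
S 220.5 [ 390.8 -305.5   80.3   52.4  -19.8]
S 98.5 [367.2 292.3  81.6  48.5 -24.6]
[[0.15, [-0.11, 0, 0.55], [0, 0, 0.01]], [0.15, [-0.12, -0.01, 0.55], [0.01, 0.01, 0]], [0.15, [-0.11, 0, 0.55], [0, 0, 0.01]], [0.15, [0, 0, 0], [0, 0, 0]], [0.15, [0, 0, 0], [0, 0, 0]]]
```

Request:
{"name": "drive_tool", "arguments": {
  "moves": [
    [0.15, [-0.11, 0, 0.55], [0, 0, 0]],
    [0.15, [-0.12, 0, 0.55], [0, 0, 0]],
    [0.15, [-0.11, 0, 0.55], [0, 0, 0]],
    [0.15, [0, 0, 0], [0, 0, 0]],
    [0.15, [0, 0, 0], [0, 0, 0]]
  ]
}}

```text
clock: 20.72
tcp_pos: [0.3901, 0.2843, 0.0257]
tcp_rot: [-0.452, 0.18, 0.869, 0.094]
force: [-0.3, 0.1, -0.2]
opening: 0.0727
gripper_force: 0.0
```

```bash
python3 -c "
from h import *
st(); boxes(cap('top'),cap('side'))
P,Q,z=graspT([.366,.2945],-23.3)
plan([(P,Q,.15,.03,2)])
s=cap('side')
x0,y0,x1,y1=225,110,325,185;cv2.imwrite('pics/s7.png',cv2.resize(s['img'][y0:y1,x0:x1],None,fx=5,fy=5,interpolation=cv2.INTER_CUBIC))
"
```

```text
t 20.73 p [0.3901 0.2843 0.0257] z [-0.752  0.325 -0.574] y [0.397 0.918 0.   ] F [-0.3  0.1 -0.2] op 0.0727 g 0.0 q [-0.47  0.85  0.17  1.7  -0.69  1.49  1.25]
T 214.0 [ 387.4 -302.1   78.8   49.4  -18.8]
S 221.0 [ 390.9 -305.1   80.6   51.   -19.2]
S 73.5 [361.3 294.6  69.4  48.4 -25.3]
[[0.15, [0.03, 0, 0.41], [0.02, 0.01, -0.01]], [0.15, [0, 0, 0], [0, 0, 0]], [0.15, [0, 0, 0], [0, 0, 0]]]
```

View pics/s7.png

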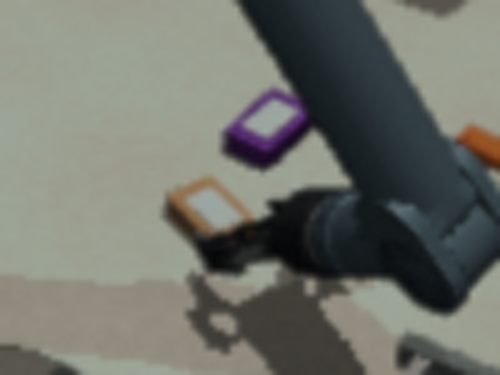

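The fingers straddle the far end of the orange box, with the near finger at (225,250). Advance and close.

Request:
{"name": "drive_tool", "arguments": {
  "moves": [
    [0.15, [0.03, 0, 0.2], [0, 0, 0]],
    [0.15, [0, 0, 0.2], [0, 0, 0]],
    [0.15, [0, 0, 0], [0, 0, 0]],
    [0.15, [0, 0, 0], [0, 0, 0]]
  ]
}}

```text
clock: 21.38
tcp_pos: [0.3725, 0.2911, 0.0143]
tcp_rot: [-0.453, 0.18, 0.868, 0.093]
force: [0.2, -0.2, -0.3]
opening: 0.0729
gripper_force: 0.0
```

Request:
{"name": "drive_tool", "arguments": {
  "moves": [
    [1, [0, 0, 0], [0, 0, 0]],
    [1, [0, 0, 0], [0, 0, 0]],
    [1, [0, 0, 0], [0, 0, 0]],
    [1, [0, 0, 0], [0, 0, 0]]
  ]
}}

```text
clock: 21.88
tcp_pos: [0.3736, 0.291, 0.0148]
tcp_rot: [-0.453, 0.18, 0.868, 0.093]
force: [1.6, -1.3, 3.2]
opening: 0.0485
gripper_force: 62.1
```

```bash
python3 -c "
from h import *
st(); s=r.read_state(); np.save('gA.npy',np.r_[s['tcp_pos'],s['tcp_rot']])
p=np.array(s['tcp_pos']); R=Rq(s['tcp_rot'])
plan([(p+[.02,0,.12],R,1,.04,2)])
"
```

```text
t 21.88 p [0.3736 0.291  0.0148] z [-0.752  0.325 -0.573] y [ 0.397  0.918 -0.   ] F [ 1.6 -1.3  3.2] op 0.0485 g 62.1 q [-0.48  0.86  0.16  1.73 -0.7   1.46  1.26]
[[1, [0.59, 0.05, -0.56], [0, 0, 0]], [1, [0.58, 0.05, -0.56], [0, 0, 0]], [1, [0.59, 0.06, -0.56], [0, 0, 0]], [1, [0, 0, 0], [0, 0, 0]], [1, [0, 0, 0], [0, 0, 0]]]
```

```bash
python3 -c "
from h import *
xs=np.arange(.57,.74,.002); ys=np.arange(.02,.085,.004)
for n in('top','side'):
    c=cap(n); g=cv2.cvtColor(c['img'],cv2.COLOR_BGR2GRAY).astype(np.float32)
    G=[]
    for x in xs:
        uv=proj(c,[[x,y,.063] for y in ys]).astype(np.float32); G.append(cv2.remap(g,uv[:,0].reshape(1,-1),uv[:,1].reshape(1,-1),cv2.INTER_LINEAR).mean())
    print(n,[(int(round(x*1000)),int(v)) for x,v in zip(xs,G)])
"
```

```text
top [(570, 60), (572, 42), (574, 55), (576, 75), (578, 108), (580, 141), (582, 147), (584, 148), (586, 147), (588, 145), (590, 145), (592, 144), (594, 145), (596, 145), (598, 147), (600, 149), (602, 145), (604, 138), (606, 101), (608, 53), (610, 49), (612, 65), (614, 95), (616, 129), (618, 144), (620, 148), (622, 147), (624, 145), (626, 144), (628, 144), (630, 145), (632, 145), (634, 146), (636, 148), (638, 147), (640, 142), (642, 117), (644, 66), (646, 39), (648, 55), (650, 79), (652, 112), (654, 138), (656, 145), (658, 148), (660, 146), (662, 145), (664, 145), (666, 145), (668, 145), (670, 146), (672, 147), (674, 146), (676, 134), (678, 115), (680, 72), (682, 34), (684, 45), (686, 63), (688, 94), (690, 126), (692, 140), (694, 146), (696, 146), (698, 145), (700, 144), (702, 144), (704, 146), (706, 148), (708, 146), (710, 143), (712, 125), (714, 91), (716, 60), (718, 39), (720, 34), (722, 55), (724, 82), (726, 114), (728, 140), (730, 145), (732, 146), (734, 144), (736, 143), (738, 142), (740, 142)]
side [(570, 79), (572, 79), (574, 81), (576, 86), (578, 91), (580, 87), (582, 74), (58
[... 208 characters left out ...]
, 69), (622, 55), (624, 49), (626, 51), (628, 61), (630, 75), (632, 90), (634, 103), (636, 113), (638, 119), (640, 121), (642, 122), (644, 122), (646, 122), (648, 122), (650, 120), (652, 115), (654, 101), (656, 80), (658, 62), (660, 51), (662, 51), (664, 59), (666, 74), (668, 90), (670, 103), (672, 112), (674, 118), (676, 120), (678, 120), (680, 120), (682, 121), (684, 122), (686, 122), (688, 120), (690, 111), (692, 91), (694, 69), (696, 54), (698, 51), (700, 59), (702, 74), (704, 91), (706, 103), (708, 111), (710, 117), (712, 120), (714, 120), (716, 120), (718, 120), (720, 121), (722, 121), (724, 120), (726, 115), (728, 102), (730, 79), (732, 60), (734, 55), (736, 62), (738, 77), (740, 93)]
```

Request:
{"name": "drive_tool", "arguments": {
  "moves": [
    [1, [0.59, 0.05, -0.56], [0, 0, 0]],
    [1, [0.58, 0.05, -0.56], [0, 0, 0]],
    [1, [0.59, 0.06, -0.56], [0, 0, 0]],
    [1, [0, 0, 0], [0, 0, 0]],
    [1, [0, 0, 0], [0, 0, 0]]
  ]
}}

```text
clock: 22.6
tcp_pos: [0.3921, 0.2909, 0.1337]
tcp_rot: [-0.453, 0.18, 0.868, 0.092]
force: [-0.5, -0.0, -0.3]
opening: 0.0486
gripper_force: 61.9
```

```bash
cat >> h.py <<'E'
def placeT(g,c,yaw,tgt):
    "tool pose (p,R) placing the box upright with centre tgt; g=grasp pose p+quat"
    p,R=g[:3],Rq(g[3:]); B=Ro.from_euler('z',yaw,degrees=True)
    rel=R.inv().apply(np.array([c[0],c[1],.0125])-p); rel[1]=0; print('rel',rel.round(4))
    Q=Ro.from_matrix(np.array([[0,0,-1],[0,1,0],[1,0,0.]]))*B.inv()*R
    return np.array(tgt)-Q.apply(rel),Q
E
python3 -c "
from h import *
st()
P,Q=placeT(np.load('gA.npy'),[.366,.2945],-23.4,[.7085,.052,.071]); print(P,Q.apply([0,0,1]),Q.apply([0,1,0]))
p,R=plan([([.5,.17,.26],Rf([0,1,0],[-.1,0,-1]),1,.05,0),(P+[0,0,.10],Q,1,.04,3)])
"
```

```text
t 22.6 p [0.3921 0.2909 0.1337] z [-0.754  0.323 -0.572] y [ 0.396  0.918 -0.003] F [-0.5 -0.  -0.3] op 0.0486 g 61.9 q [-0.49  0.69  0.19  1.7  -0.67  1.62  1.15]
rel [0.0029 0.     0.0081]
[0.70622414 0.05200401 0.0793397 ] [ 5.72861967e-01 -5.17036030e-04 -8.19651694e-01] [ 3.51751143e-04  9.99999864e-01 -3.84957550e-04]
[[1, [0.04, -0.14, -0.39], [0.24, -0.97, -0.42]], [1, [0.01, -0.14, -0.38], [0.24, -0.98, -0.42]], [1, [-0.02, -0.15, -0.38], [0.24, -0.97, -0.42]], [1, [-0.04, -0.16, -0.38], [0.24, -0.98, -0.41]], [1, [-0.07, -0.17, -0.37], [0.24, -0.97, -0.42]]]
[[1, [-0.09, -0.18, -0.36], [0.24, -0.98, -0.41]], [1, [-0.11, -0.2, -0.34], [0.24, -0.97, -0.42]], [1, [-0.14, -0.21, -0.33], [0.24, -0.98, -0.42]], [1, [-0.15, -0.21, -0.31], [0.25, -0.97, -0.41]], [1, [-0.18, -0.23, -0.29], [0.24, -0.98, -0.42]]]
[[1, [-0.47, -0.26, 0.13], [0, -0.9, 0]], [1, [-0.46, -0.26, 0.17], [0, -0.9, 0]], [1, [-0.45, -0.26, 0.21], [0, -0.9, 0]], [1, [-0.43, -0.26, 0.24], [0, -0.9, 0]], [1, [-0.41, -0.26, 0.27], [0, -0.91, 0]]]
[[1, [-0.39, -0.27, 0.3], [0, -0.9, 0]], [1, [-0.36, -0.26, 0.33], [0, -0.91, 0]], [1, [-0.33, -0.27, 0.36], [0.01, -0.9, 0]], [1, [-0.3, -0.26, 0.39], [0, -0.91, 0]], [1, [0, 0, 0], [0, 0, 0]]]
[[1, [0, 0, 0], [0, 0, 0]], [1, [0, 0, 0], [0, 0, 0]]]
```

Request:
{"name": "drive_tool", "arguments": {
  "moves": [
    [1, [0.04, -0.14, -0.39], [0.24, -0.97, -0.42]],
    [1, [0.01, -0.14, -0.38], [0.24, -0.98, -0.42]],
    [1, [-0.02, -0.15, -0.38], [0.24, -0.97, -0.42]],
    [1, [-0.04, -0.16, -0.38], [0.24, -0.98, -0.41]],
    [1, [-0.07, -0.17, -0.37], [0.24, -0.97, -0.42]]
  ]
}}

```text
clock: 23.22
tcp_pos: [0.4462, 0.2302, 0.1961]
tcp_rot: [-0.259, 0.092, 0.96, 0.047]
force: [0.4, -0.9, -0.7]
opening: 0.049
gripper_force: 61.8
```

Request:
{"name": "drive_tool", "arguments": {
  "moves": [
    [1, [-0.09, -0.18, -0.36], [0.24, -0.98, -0.41]],
    [1, [-0.11, -0.2, -0.34], [0.24, -0.97, -0.42]],
    [1, [-0.14, -0.21, -0.33], [0.24, -0.98, -0.42]],
    [1, [-0.15, -0.21, -0.31], [0.25, -0.97, -0.41]],
    [1, [-0.18, -0.23, -0.29], [0.24, -0.98, -0.42]]
  ]
}}

```text
clock: 23.85
tcp_pos: [0.4996, 0.1696, 0.2588]
tcp_rot: [-0.05, -0.001, 0.999, -0.001]
force: [-0.5, -0.1, -1.0]
opening: 0.0488
gripper_force: 61.8
```

Request:
{"name": "drive_tool", "arguments": {
  "moves": [
    [1, [-0.47, -0.26, 0.13], [0, -0.9, 0]],
    [1, [-0.46, -0.26, 0.17], [0, -0.9, 0]],
    [1, [-0.45, -0.26, 0.21], [0, -0.9, 0]],
    [1, [-0.43, -0.26, 0.24], [0, -0.9, 0]],
    [1, [-0.41, -0.26, 0.27], [0, -0.91, 0]]
  ]
}}

```text
clock: 24.48
tcp_pos: [0.614, 0.1046, 0.2129]
tcp_rot: [0.146, -0.0, 0.989, -0.0]
force: [0.2, 0.8, -0.7]
opening: 0.049
gripper_force: 61.9
```

Request:
{"name": "drive_tool", "arguments": {
  "moves": [
    [1, [-0.39, -0.27, 0.3], [0, -0.9, 0]],
    [1, [-0.36, -0.26, 0.33], [0, -0.91, 0]],
    [1, [-0.33, -0.27, 0.36], [0, -0.9, 0]],
    [1, [-0.3, -0.26, 0.39], [0, -0.91, 0]],
    [1, [0, 0, 0], [0, 0, 0]]
  ]
}}

```text
clock: 25.1
tcp_pos: [0.7029, 0.05, 0.1746]
tcp_rot: [0.296, 0.001, 0.955, -0.001]
force: [-0.4, 0.5, -1.3]
opening: 0.0488
gripper_force: 62.1
```

Request:
{"name": "drive_tool", "arguments": {
  "moves": [
    [1, [0, 0, 0], [0, 0, 0]],
    [1, [0, 0, 0], [0, 0, 0]]
  ]
}}

```text
clock: 25.35
tcp_pos: [0.7068, 0.0536, 0.181]
tcp_rot: [0.301, -0.0, 0.954, 0.001]
force: [-0.0, -0.2, -0.5]
opening: 0.0487
gripper_force: 62.1
```

```bash
python3 -c "
from h import *
st()
P,Q=placeT(np.load('gA.npy'),[.366,.2945],-23.4,[.7085,.052,.071]); print(P)
plan([(P+[0,0,.045],Q,1,.03,2)])
s=cap('side');t=cap('top'); x0,y0,x1,y1=245,130,345,230
q=cents(s['img'],(5,90,40),(20,255,255),30,(245,120,345,220))
print([ (cv2.contourArea(k),cv2.minAreaRect(k)) for k in q])
cv2.imwrite('pics/s8.png',np.hstack([cv2.resize(s['img'][y0:y1,x0:x1],(400,400),interpolation=cv2.INTER_CUBIC),cv2.resize(t['img'][100:200,200:300],(400,400),interpolation=cv2.INTER_CUBIC)]))
"
```

```text
t 25.35 p [0.7068 0.0536 0.181 ] z [ 0.574  0.002 -0.819] y [-0.001  1.     0.002] F [-0.  -0.2 -0.5] op 0.0487 g 62.1 q [-0.49  0.29  0.36  2.01  0.01  0.26  1.38]
rel [0.0029 0.     0.0081]
[0.70622414 0.05200401 0.0793397 ]
[[1, [0.33, -0.02, 0.46], [0.02, 0.01, 0]], [1, [0.33, -0.01, 0.46], [0.01, 0, 0]], [1, [0, 0, 0], [0, 0, 0]], [1, [0, 0, 0], [0, 0, 0]]]
[(152.5, ((315.85296630859375, 193.0882568359375), (9.45888900756836, 24.4960994720459), 14.03624439239502)), (191.5, ((330.4150695800781, 145.54718017578125), (32.41708755493164, 14.56021785736084), 15.945395469665527))]
```

View pics/s8.png

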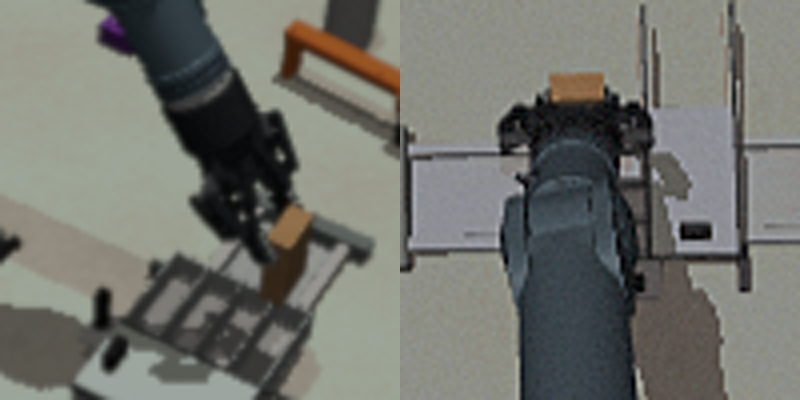

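The box hangs upright over the rack: its top is at (293,228) in the side half and (577,87) in the top half. I'll check its x numerically against the slot.

```bash
python3 -c "
from h import *
t=cap('top');s=cap('side')
for q in cents(t['img'],(5,90,40),(20,255,255),20,(225,100,270,135)): print(cv2.boundingRect(q),rectw(t,q,.211))
# top face bright in side: 
hsv=cv2.cvtColor(s['img'],cv2.COLOR_BGR2HSV); print(hsv[180:200:2,310:324:2,2])
"
```

```text
(237, 118, 14, 8) [707.   54.3  47.3  26.2  88.5]
[[ 91  66  11  14  94 146 158]
 [124  53  18  89 141 125 152]
 [ 49  41  60 140 144 144 131]
 [114 126 134 143 144 140  63]
 [ 82 132 141 141 140  78  45]
 [ 52  79 129 141 126  47  65]
 [ 25  74  52  65  51  48 114]
 [ 17  41  55  50  45  48 138]
 [ 67  47  50  51  46  52 142]
 [ 84  51  50  50  46  73 140]]
```

Request:
{"name": "drive_tool", "arguments": {
  "moves": [
    [1, [0.33, -0.02, 0.46], [0, 0, 0]],
    [1, [0.33, -0.02, 0.46], [0, 0, 0]],
    [1, [0, 0, 0], [0, 0, 0]],
    [1, [0, 0, 0], [0, 0, 0]]
  ]
}}

```text
clock: 26.05
tcp_pos: [0.7071, 0.0505, 0.1252]
tcp_rot: [0.302, 0.0, 0.953, 0.001]
force: [0.5, 0.5, -0.0]
opening: 0.0487
gripper_force: 62.1
```

Request:
{"name": "drive_tool", "arguments": {
  "moves": [
    [1, [0.21, 0, 0.24], [0, 0, 0]],
    [1, [0, 0, 0], [0, 0, 0]]
  ]
}}

```text
clock: 26.3
tcp_pos: [0.7031, 0.0503, 0.1066]
tcp_rot: [0.299, 0.0, 0.954, 0.0]
force: [-0.3, -0.8, -1.4]
opening: 0.0488
gripper_force: 62.1
```

Request:
{"name": "drive_tool", "arguments": {
  "moves": [
    [1, [0.18, 0, 0.25], [0, 0, 0]],
    [1, [0, 0, 0], [0, 0, 0]]
  ]
}}

```text
clock: 26.55
tcp_pos: [0.7026, 0.0502, 0.0903]
tcp_rot: [0.299, 0.0, 0.954, 0.0]
force: [-0.2, -0.1, -1.1]
opening: 0.0485
gripper_force: 62.1
```

Request:
{"name": "drive_tool", "arguments": {
  "moves": [
    [1, [0.16, 0, 0.24], [0, 0, 0]],
    [1, [0, 0, 0], [0, 0, 0]],
    [1, [0, 0, 0], [0, 0, 0]]
  ]
}}

```text
clock: 26.92
tcp_pos: [0.7052, 0.0504, 0.0794]
tcp_rot: [0.299, 0.0, 0.954, 0.0]
force: [-0.1, 0.5, -0.1]
opening: 0.0489
gripper_force: 62.1
```

No contact force on the way down, so it is in the slot. Lower a touch, release, and retreat along the tool axis.

Request:
{"name": "drive_tool", "arguments": {
  "moves": [
    [1, [0.03, 0, 0.05], [0, 0, 0]],
    [1, [0, 0, 0], [0, 0, 0]],
    [0.15, [0, 0, 0], [0, 0, 0]],
    [0.15, [0, 0, 0], [0, 0, 0]],
    [0.15, [0, 0, 0], [0, 0, 0]]
  ]
}}

```text
clock: 27.55
tcp_pos: [0.7059, 0.0507, 0.0778]
tcp_rot: [0.299, 0.0, 0.954, 0.0]
force: [-0.0, -0.5, 0.2]
opening: 0.072
gripper_force: 0.0
```

Request:
{"name": "drive_tool", "arguments": {
  "moves": [
    [0.15, [0, 0, -0.5], [0, 0, 0]],
    [0.15, [0, 0, -1], [0, 0, 0]],
    [0.15, [0, 0, -1], [0, 0, 0]],
    [0.15, [0, 0, -1], [0, 0, 0]],
    [0.15, [0, 0, 0], [0, 0, 0]]
  ]
}}

```text
clock: 28.18
tcp_pos: [0.6068, 0.0524, 0.2255]
tcp_rot: [0.301, -0.0, 0.953, 0.004]
force: [1.4, 0.3, -0.5]
opening: 0.0724
gripper_force: 0.0
```

```bash
python3 -c "
from h import *
st()
t=cap('top');s=cap('side'); boxes(t,s)
for q in cents(t['img'],(5,90,40),(20,255,255),20,(225,100,270,150)): print('rack T',cv2.boundingRect(q),rectw(t,q,.107))
for q in cents(s['img'],(5,90,40),(20,255,255),20,(270,150,345,240)): print('rack S',cv2.boundingRect(q),cv2.contourArea(q))
print(proj(s,[[.707,.0505,.107],[.707,.0505,.027]]).round(1))
P,Q,z=graspT([.389,-.3035],-19.2); 
plan([([.5,-.1,.25],Rf([0,1,0],[0,0,-1]),.15,.05,0),(P-.09*z+[0,0,.03],Q,.15,.05,2)])
"
```

```text
t 28.18 p [0.6068 0.0524 0.2255] z [ 0.575  0.007 -0.818] y [-0.002  1.     0.007] F [ 1.4  0.3 -0.5] op 0.0724 g 0.0 q [-0.85  0.01  0.65  2.2   0.32  0.35  1.1 ]
T 214.0 [ 387.4 -302.1   78.8   49.4  -18.8]
S 222.5 [ 390.6 -305.8   80.8   52.3  -19. ]
rack T (239, 123, 13, 13) [707.3  52.7  48.2  47.   -1.3]
rack S (306, 202, 15, 21) 123.5
[[313.1 205.8]
 [310.9 219.6]]
[[0.15, [0.2, -0.43, -0.24], [0, 0.99, 0]], [0.15, [0.22, -0.43, -0.22], [0.01, 0.99, 0]], [0.15, [0.24, -0.43, -0.2], [0, 1.0, 0]], [0.15, [0.26, -0.43, -0.18], [0.01, 0.99, 0]], [0.15, [0.27, -0.44, -0.16], [0, 1.0, 0]]]
[[0.15, [0.29, -0.43, -0.13], [0.01, 0.99, 0]], [0.15, [0.29, -0.44, -0.1], [0, 1.0, 0]], [0.15, [0.06, -0.42, 0.28], [-0.17, 0.99, 0.32]], [0.15, [0.02, -0.42, 0.28], [-0.17, 0.99, 0.32]], [0.15, [-0.01, -0.43, 0.27], [-0.17, 0.99, 0.32]]]
[[0.15, [-0.05, -0.43, 0.26], [-0.17, 0.99, 0.32]], [0.15, [-0.08, -0.43, 0.25], [-0.17, 0.99, 0.32]], [0.15, [-0.11, -0.44, 0.23], [-0.17, 0.99, 0.32]], [0.15, [-0.15, -0.44, 0.22], [-0.17, 0.99, 0.32]], [0.15, [-0.17, -0.43, 0.19], [-0.16, 0.99, 0.33]]]
[[0.15, [-0.2, -0.43, 0.17], [-0.17, 0.99, 0.32]], [0.15, [-0.23, -0.43, 0.15], [-0.16, 0.99, 0.33]], [0.15, [-0.26, -0.42, 0.12], [-0.17, 0.99, 0.32]], [0.15, [0, 0, 0], [0, 0, 0]], [0.15, [0, 0, 0], [0, 0, 0]]]
```

Box A stands in the slot as projected, and box B is unmoved. On to box B.

Request:
{"name": "drive_tool", "arguments": {
  "moves": [
    [0.15, [0.2, -0.43, -0.24], [0, 0.99, 0]],
    [0.15, [0.22, -0.43, -0.22], [0, 0.99, 0]],
    [0.15, [0.24, -0.43, -0.2], [0, 1.0, 0]],
    [0.15, [0.26, -0.43, -0.18], [0, 0.99, 0]],
    [0.15, [0.27, -0.44, -0.16], [0, 1.0, 0]]
  ]
}}

```text
clock: 28.9
tcp_pos: [0.5297, -0.0588, 0.2403]
tcp_rot: [0.083, 0.001, 0.997, -0.0]
force: [-0.2, 0.9, -0.5]
opening: 0.0727
gripper_force: 0.0
```

Request:
{"name": "drive_tool", "arguments": {
  "moves": [
    [0.15, [0.29, -0.43, -0.13], [0, 0.99, 0]],
    [0.15, [0.29, -0.44, -0.1], [0, 1.0, 0]],
    [0.15, [0.06, -0.42, 0.28], [-0.17, 0.99, 0.32]],
    [0.15, [0.02, -0.42, 0.28], [-0.17, 0.99, 0.32]],
    [0.15, [-0.01, -0.43, 0.27], [-0.17, 0.99, 0.32]]
  ]
}}

```text
clock: 29.52
tcp_pos: [0.4912, -0.1646, 0.2045]
tcp_rot: [-0.133, 0.043, 0.99, 0.023]
force: [0.2, -0.5, 0.4]
opening: 0.0722
gripper_force: 0.0
```

Request:
{"name": "drive_tool", "arguments": {
  "moves": [
    [0.15, [-0.05, -0.43, 0.26], [-0.17, 0.99, 0.32]],
    [0.15, [-0.08, -0.43, 0.25], [-0.17, 0.99, 0.32]],
    [0.15, [-0.11, -0.44, 0.23], [-0.17, 0.99, 0.32]],
    [0.15, [-0.15, -0.44, 0.22], [-0.17, 0.99, 0.32]],
    [0.15, [-0.17, -0.43, 0.19], [-0.16, 0.99, 0.33]]
  ]
}}

```text
clock: 30.15
tcp_pos: [0.4755, -0.2697, 0.1339]
tcp_rot: [-0.342, 0.11, 0.931, 0.059]
force: [-0.5, 0.1, -0.9]
opening: 0.0725
gripper_force: 0.0
```

Request:
{"name": "drive_tool", "arguments": {
  "moves": [
    [0.15, [-0.2, -0.43, 0.17], [-0.17, 0.99, 0.32]],
    [0.15, [-0.23, -0.43, 0.15], [-0.16, 0.99, 0.33]],
    [0.15, [-0.26, -0.42, 0.12], [-0.17, 0.99, 0.32]],
    [0.15, [0, 0, 0], [0, 0, 0]],
    [0.15, [0, 0, 0], [0, 0, 0]]
  ]
}}

```text
clock: 30.78
tcp_pos: [0.4668, -0.3315, 0.0947]
tcp_rot: [-0.456, 0.148, 0.874, 0.079]
force: [0.4, -0.1, -0.5]
opening: 0.0732
gripper_force: 0.0
```

```bash
python3 -c "
from h import *
st()
t=cap('top');s=cap('side'); boxes(t,s)
P,Q,z=graspT([.389,-.3035],-19.2); print(P)
plan([(P-.06*z,Q,.15,.05,2),(P-.02*z,Q,.15,.03,2)])
"
```

```text
t 30.77 p [ 0.4668 -0.3315  0.0947] z [-0.775  0.273 -0.571] y [0.33  0.944 0.003] F [ 0.4 -0.1 -0.5] op 0.0732 g 0.0 q [ 0.09  1.14  0.74  1.21 -0.3   1.93  2.09]
T 214.0 [ 387.4 -302.1   78.8   49.4  -18.8]
S 217.5 [ 390.6 -305.8   80.8   52.3  -19. ]
[ 0.39791124 -0.30660322  0.01510205]
[[0.15, [-0.24, 0, 0.48], [0, 0, 0.01]], [0.15, [-0.25, 0, 0.48], [0.01, 0.01, 0.01]], [0.15, [0, 0, 0], [0, 0, 0]], [0.15, [0, 0, 0], [0, 0, 0]], [0.15, [0, 0, 0.4], [0, 0, 0]]]
[[0.15, [0, 0, 0.4], [0, 0, 0]], [0.15, [0, 0, 0], [0, 0, 0]], [0.15, [0, 0, 0], [0, 0, 0]]]
```

Request:
{"name": "drive_tool", "arguments": {
  "moves": [
    [0.15, [-0.24, 0, 0.48], [0, 0, 0]],
    [0.15, [-0.25, 0, 0.48], [0, 0, 0]],
    [0.15, [0, 0, 0.4], [0, 0, 0]],
    [0.15, [0, 0, 0.4], [0, 0, 0]],
    [0.15, [0, 0, 0], [0, 0, 0]]
  ]
}}

```text
clock: 31.5
tcp_pos: [0.4127, -0.3108, 0.0268]
tcp_rot: [-0.456, 0.147, 0.874, 0.078]
force: [0.1, 0.5, -0.3]
opening: 0.0728
gripper_force: 0.0
```

Request:
{"name": "drive_tool", "arguments": {
  "moves": [
    [0.15, [0, 0, 0], [0, 0, 0]],
    [0.15, [0, 0, 0], [0, 0, 0]]
  ]
}}

```text
clock: 31.75
tcp_pos: [0.414, -0.3127, 0.0268]
tcp_rot: [-0.455, 0.147, 0.875, 0.077]
force: [-0.3, -0.4, -0.5]
opening: 0.0727
gripper_force: 0.0
```

```bash
python3 -c "
from h import *
st()
t=cap('top');s=cap('side'); boxes(t,s)
P,Q,z=graspT([.389,-.3035],-19.2)
plan([(P,Q,.15,.011,2)])
cv2.imwrite('pics/s9.png',np.hstack([cv2.resize(s['img'][210:280,155:225],(400,400),interpolation=cv2.INTER_CUBIC),cv2.resize(t['img'][160:230,290:360],(400,400),interpolation=cv2.INTER_CUBIC)]))
"
```

```text
t 31.75 p [ 0.414  -0.3127  0.0268] z [-0.773  0.269 -0.575] y [0.328 0.945 0.001] F [-0.3 -0.4 -0.5] op 0.0727 g 0.0 q [ 0.05  1.15  0.72  1.38 -0.32  1.75  2.09]
T 214.0 [ 387.4 -302.1   78.8   49.4  -18.8]
S 216.0 [ 390.3 -305.5   79.9   51.9  -19. ]
[[0.15, [0, 0.01, 0.2], [0, 0, 0]], [0.15, [0.01, 0, 0.2], [0, 0, 0.01]], [0.15, [0, 0, 0], [0, 0, 0]], [0.15, [0, 0, 0], [0, 0, 0]]]
```

View pics/s9.png

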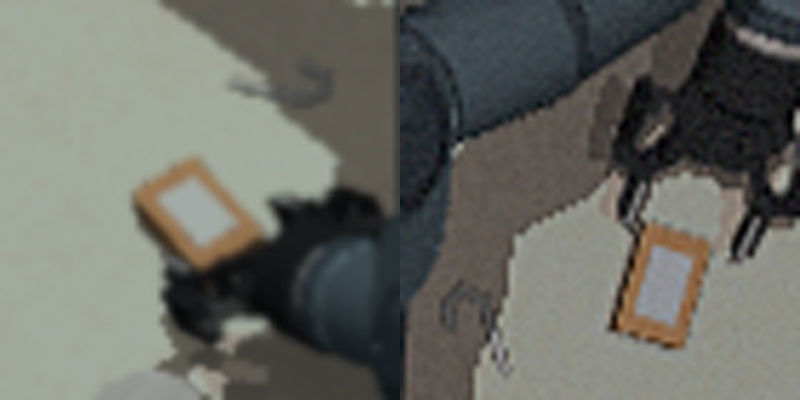

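The fingers are at the box's far end, but the gap is uneven: about 4 mm on the left at (640,215) and about 18 mm on the right at (735,240). I'll shift 6 mm along tool +y, advance 6 mm further, and grasp.

Request:
{"name": "drive_tool", "arguments": {
  "moves": [
    [0.15, [0.03, 0.12, 0.05], [0, 0, 0]],
    [0.15, [0.03, 0, 0.2], [0, 0, 0]],
    [0.15, [0, 0, 0.24], [0, 0, 0]],
    [0.15, [0, 0, 0], [0, 0, 0]],
    [0.15, [0, 0, 0], [0, 0, 0]]
  ]
}}

```text
clock: 32.48
tcp_pos: [0.3937, -0.2995, 0.0143]
tcp_rot: [-0.456, 0.148, 0.874, 0.078]
force: [0.4, -0.2, 0.3]
opening: 0.0725
gripper_force: 0.0
```

```bash
python3 -c "
from h import *
st()
t=cap('top');s=cap('side'); boxes(t,s)
"
```

```text
t 32.48 p [ 0.3937 -0.2995  0.0143] z [-0.774  0.271 -0.572] y [0.329 0.944 0.001] F [ 0.4 -0.2  0.3] op 0.0725 g 0.0 q [ 0.03  1.14  0.72  1.45 -0.32  1.7   2.09]
T 214.0 [ 387.4 -302.1   78.8   49.4  -18.8]
S 168.5 [ 386.5 -304.2   72.    51.9  -19. ]
```

Request:
{"name": "drive_tool", "arguments": {
  "moves": [
    [1, [0, 0, 0], [0, 0, 0]],
    [1, [0, 0, 0], [0, 0, 0]],
    [1, [0, 0, 0], [0, 0, 0]],
    [1, [0, 0, 0], [0, 0, 0]]
  ]
}}

```text
clock: 33.08
tcp_pos: [0.3943, -0.2999, 0.0147]
tcp_rot: [-0.456, 0.148, 0.874, 0.077]
force: [1.0, -0.8, 2.5]
opening: 0.0488
gripper_force: 62.0
```

```bash
python3 -c "
from h import *
st(); s=r.read_state(); np.save('gB.npy',np.r_[s['tcp_pos'],s['tcp_rot']])
boxes(cap('top'),cap('side'))
p=np.array(s['tcp_pos']); R=Rq(s['tcp_rot'])
plan([(p+[.01,0,.12],R,1,.04,2)])
"
```

```text
t 33.08 p [ 0.3943 -0.2999  0.0147] z [-0.774  0.27  -0.573] y [0.329 0.944 0.   ] F [ 1.  -0.8  2.5] op 0.0488 g 62.0 q [ 0.03  1.14  0.72  1.45 -0.32  1.7   2.09]
T 207.0 [ 387.4 -298.    78.2   49.2  -20.1]
S 104.5 [ 386.8 -297.5   72.9   52.3  -15.7]
[[1, [0.62, 0.02, -0.51], [0, 0, 0]], [1, [0.62, 0.02, -0.51], [0, 0, 0]], [1, [0.62, 0.03, -0.51], [0, 0, 0]], [1, [0, 0, 0], [0, 0, 0]], [1, [0, 0, 0], [0, 0, 0]]]
```

Request:
{"name": "drive_tool", "arguments": {
  "moves": [
    [1, [0.62, 0.02, -0.51], [0, 0, 0]],
    [1, [0.62, 0.02, -0.51], [0, 0, 0]],
    [1, [0.62, 0.03, -0.51], [0, 0, 0]],
    [1, [0, 0, 0], [0, 0, 0]],
    [1, [0, 0, 0], [0, 0, 0]]
  ]
}}

```text
clock: 33.8
tcp_pos: [0.4037, -0.2987, 0.1332]
tcp_rot: [-0.456, 0.148, 0.874, 0.078]
force: [-0.2, 0.9, -0.3]
opening: 0.0487
gripper_force: 61.8
```

```bash
python3 -c "
from h import *
st()
P,Q=placeT(np.load('gB.npy'),[.3900,-.2993],-19.2,[.670,.052,.071]); print(P,Q.apply([0,0,1]),Q.apply([0,1,0]))
p,R=plan([([.5,-.1,.26],Rf([0,1,0],[-.1,0,-1]),1,.05,0),(P+[0,0,.10],Q,1,.04,3)])
"
```

```text
t 33.8 p [ 0.4037 -0.2987  0.1332] z [-0.774  0.271 -0.572] y [0.329 0.944 0.002] F [-0.2  0.9 -0.3] op 0.0487 g 61.8 q [-0.    0.99  0.78  1.44 -0.25  1.85  2.11]
rel [0.0006 0.     0.0047]
[0.66776297 0.05199997 0.07522882] [ 5.72912859e-01  4.80110407e-05 -8.19616285e-01] [-2.97562061e-04  9.99999945e-01 -1.49418814e-04]
[[1, [0.18, 0.44, -0.19], [0.2, -0.98, -0.34]], [1, [0.15, 0.44, -0.21], [0.2, -0.98, -0.34]], [1, [0.12, 0.44, -0.23], [0.2, -0.98, -0.34]], [1, [0.08, 0.44, -0.24], [0.2, -0.98, -0.34]], [1, [0.05, 0.44, -0.26], [0.2, -0.98, -0.34]]]
[[1, [0.01, 0.43, -0.26], [0.21, -0.98, -0.34]], [1, [-0.02, 0.43, -0.27], [0.2, -0.98, -0.34]], [1, [-0.06, 0.42, -0.28], [0.2, -0.97, -0.34]], [1, [-0.09, 0.42, -0.28], [0.21, -0.98, -0.35]], [1, [-0.14, 0.4, -0.27], [0.2, -0.97, -0.34]]]
[[1, [-0.39, 0.34, 0.15], [0, -0.9, 0]], [1, [-0.38, 0.34, 0.18], [0, -0.9, 0]], [1, [-0.36, 0.34, 0.21], [0, -0.9, 0]], [1, [-0.34, 0.34, 0.24], [0, -0.91, 0]], [1, [-0.32, 0.34, 0.26], [0, -0.9, 0]]]
[[1, [-0.3, 0.34, 0.29], [0, -0.91, 0]], [1, [-0.28, 0.34, 0.31], [0, -0.9, 0]], [1, [-0.26, 0.33, 0.33], [0, -0.91, 0]], [1, [-0.22, 0.34, 0.35], [0, -0.9, -0.01]], [1, [0, 0, 0], [0, 0, 0]]]
[[1, [0, 0, 0], [0, 0, 0]], [1, [0, 0, 0], [0, 0, 0]]]
```

Request:
{"name": "drive_tool", "arguments": {
  "moves": [
    [1, [0.18, 0.44, -0.19], [0.2, -0.98, -0.34]],
    [1, [0.15, 0.44, -0.21], [0.2, -0.98, -0.34]],
    [1, [0.12, 0.44, -0.23], [0.2, -0.98, -0.34]],
    [1, [0.08, 0.44, -0.24], [0.2, -0.98, -0.34]],
    [1, [0.05, 0.44, -0.26], [0.2, -0.98, -0.34]]
  ]
}}

```text
clock: 34.42
tcp_pos: [0.4518, -0.1983, 0.1967]
tcp_rot: [-0.26, 0.076, 0.962, 0.04]
force: [0.4, -0.5, -0.4]
opening: 0.0489
gripper_force: 61.9
```

Request:
{"name": "drive_tool", "arguments": {
  "moves": [
    [1, [0.01, 0.43, -0.26], [0.21, -0.98, -0.34]],
    [1, [-0.02, 0.43, -0.27], [0.2, -0.98, -0.34]],
    [1, [-0.06, 0.42, -0.28], [0.2, -0.97, -0.34]],
    [1, [-0.09, 0.42, -0.28], [0.21, -0.98, -0.35]],
    [1, [-0.14, 0.4, -0.27], [0.2, -0.97, -0.34]]
  ]
}}

```text
clock: 35.05
tcp_pos: [0.4996, -0.0993, 0.2592]
tcp_rot: [-0.05, -0.001, 0.999, -0.001]
force: [0.3, 0.3, 0.3]
opening: 0.049
gripper_force: 61.9
```

Request:
{"name": "drive_tool", "arguments": {
  "moves": [
    [1, [-0.39, 0.34, 0.15], [0, -0.9, 0]],
    [1, [-0.38, 0.34, 0.18], [0, -0.9, 0]],
    [1, [-0.36, 0.34, 0.21], [0, -0.9, 0]],
    [1, [-0.34, 0.34, 0.24], [0, -0.91, 0]],
    [1, [-0.32, 0.34, 0.26], [0, -0.9, 0]]
  ]
}}

```text
clock: 35.67
tcp_pos: [0.5921, -0.0149, 0.2109]
tcp_rot: [0.146, -0.0, 0.989, -0.001]
force: [-0.4, -0.3, 0.0]
opening: 0.0489
gripper_force: 61.9
```

Request:
{"name": "drive_tool", "arguments": {
  "moves": [
    [1, [-0.3, 0.34, 0.29], [0, -0.91, 0]],
    [1, [-0.28, 0.34, 0.31], [0, -0.9, 0]],
    [1, [-0.26, 0.33, 0.33], [0, -0.91, 0]],
    [1, [-0.22, 0.34, 0.35], [0, -0.9, 0]],
    [1, [0, 0, 0], [0, 0, 0]]
  ]
}}

```text
clock: 36.3
tcp_pos: [0.6644, 0.0536, 0.171]
tcp_rot: [0.296, -0.002, 0.955, -0.001]
force: [0.6, 0.1, -1.2]
opening: 0.0489
gripper_force: 62.0
```

Request:
{"name": "drive_tool", "arguments": {
  "moves": [
    [1, [0, 0, 0], [0, 0, 0]],
    [1, [0, 0, 0], [0, 0, 0]]
  ]
}}

```text
clock: 36.55
tcp_pos: [0.6682, 0.0502, 0.1764]
tcp_rot: [0.3, 0.001, 0.954, -0.001]
force: [-0.0, 0.3, -0.3]
opening: 0.0485
gripper_force: 62.0
```

```bash
python3 -c "
from h import *
st()
P,Q=placeT(np.load('gB.npy'),[.3900,-.2993],-19.2,[.670,.052,.071]); print(P)
plan([(P+[0,0,.046],Q,1,.03,2)])
s=cap('side');t=cap('top')
for q in cents(t['img'],(5,90,40),(20,255,255),15,(220,100,275,160)): print(cv2.boundingRect(q),rectw(t,q,.211),rectw(t,q,.107))
cv2.imwrite('pics/s10.png',np.hstack([cv2.resize(s['img'][130:230,245:345],(400,400),interpolation=cv2.INTER_CUBIC),cv2.resize(t['img'][100:200,200:300],(400,400),interpolation=cv2.INTER_CUBIC)]))
"
```

```text
t 36.55 p [0.6682 0.0502 0.1764] z [ 0.573 -0.002 -0.82 ] y [ 0.002  1.    -0.001] F [-0.   0.3 -0.3] op 0.0485 g 62.0 q [-0.83  0.26  0.72  2.11 -0.29  0.23  1.65]
rel [0.0006 0.     0.0047]
[0.66776297 0.05199997 0.07522882]
[[1, [0.32, 0.02, 0.45], [-0.01, 0, -0.01]], [1, [0.32, 0.02, 0.45], [-0.01, 0, -0.01]], [1, [0, 0, 0], [0, 0, 0]], [1, [0, 0, 0], [0, 0, 0]]]
(238, 125, 14, 13) [671.6  51.4  47.2  44.6  88.7] [699.4  54.8  50.9  48.1  88.7]
```

View pics/s10.png

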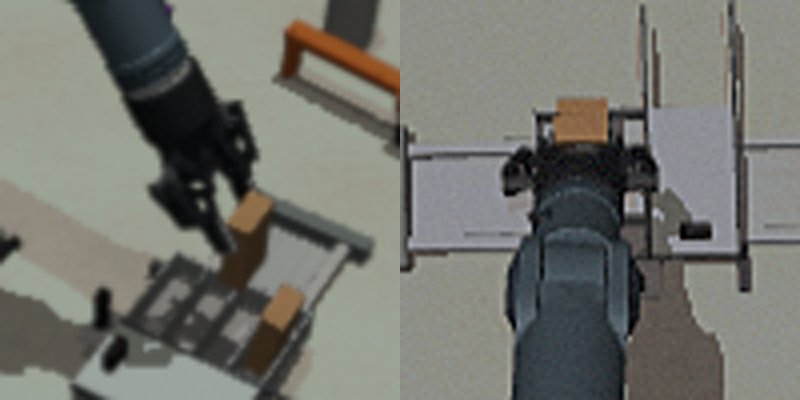

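Box A stands in the far slot (side view, 280,320) and box B hangs upright over the next slot (250,240). Lower it slowly, watching the force.

Request:
{"name": "drive_tool", "arguments": {
  "moves": [
    [1, [0.32, 0.02, 0.45], [0, 0, 0]],
    [1, [0.32, 0.02, 0.45], [0, 0, 0]],
    [1, [0, 0, 0], [0, 0, 0]],
    [1, [0, 0, 0], [0, 0, 0]]
  ]
}}

```text
clock: 37.15
tcp_pos: [0.6685, 0.0529, 0.122]
tcp_rot: [0.301, 0.0, 0.954, -0.001]
force: [-0.2, 0.2, -0.1]
opening: 0.0485
gripper_force: 62.0
```

Request:
{"name": "drive_tool", "arguments": {
  "moves": [
    [1, [0.18, 0, 0.25], [0, 0, 0]],
    [1, [0, 0, 0], [0, 0, 0]]
  ]
}}

```text
clock: 37.4
tcp_pos: [0.6674, 0.0535, 0.1058]
tcp_rot: [0.3, 0.0, 0.954, -0.001]
force: [-0.6, 0.1, -1.3]
opening: 0.0488
gripper_force: 62.0
```

Request:
{"name": "drive_tool", "arguments": {
  "moves": [
    [1, [0.18, 0, 0.25], [0, 0, 0]],
    [1, [0, 0, 0], [0, 0, 0]]
  ]
}}

```text
clock: 37.65
tcp_pos: [0.6675, 0.0537, 0.0913]
tcp_rot: [0.299, 0.0, 0.954, -0.001]
force: [-0.2, 1.8, -0.3]
opening: 0.0487
gripper_force: 62.1
```

Request:
{"name": "drive_tool", "arguments": {
  "moves": [
    [1, [0.18, 0, 0.25], [0, 0, 0]],
    [1, [0, 0, 0], [0, 0, 0]],
    [1, [0, 0, 0], [0, 0, 0]]
  ]
}}

```text
clock: 38.02
tcp_pos: [0.6675, 0.0545, 0.0855]
tcp_rot: [0.298, -0.0, 0.954, 0.0]
force: [0.1, -0.3, -1.2]
opening: 0.0488
gripper_force: 62.1
```

Request:
{"name": "drive_tool", "arguments": {
  "moves": [
    [1, [0.06, 0, 0.09], [0, 0, 0]],
    [1, [0, 0, 0], [0, 0, 0]],
    [1, [0, 0, 0], [0, 0, 0]]
  ]
}}

```text
clock: 38.4
tcp_pos: [0.6671, 0.0544, 0.0796]
tcp_rot: [0.298, -0.001, 0.955, 0.0]
force: [1.0, 0.3, -0.6]
opening: 0.0487
gripper_force: 62.1
```

Request:
{"name": "drive_tool", "arguments": {
  "moves": [
    [1, [0.06, 0, 0.08], [0, 0, 0]],
    [1, [0, 0, 0], [0, 0, 0]],
    [1, [0, 0, 0], [0, 0, 0]]
  ]
}}

```text
clock: 38.78
tcp_pos: [0.6669, 0.0543, 0.0745]
tcp_rot: [0.298, -0.0, 0.955, 0.0]
force: [0.7, 0.3, 0.2]
opening: 0.0487
gripper_force: 62.1
```

```bash
python3 -c "
from h import *
st();s=cap('side')
for q in cents(s['img'],(5,90,40),(20,255,255),20,(270,150,345,240)): print('rack S',cv2.boundingRect(q),cv2.contourArea(q))
print(proj(s,[[.667,.0545,.107],[.667,.0545,.027]]).round(1))"
```

```text
t 38.77 p [0.6669 0.0543 0.0745] z [ 0.568  0.    -0.823] y [-0.001  1.    -0.   ] F [0.7 0.3 0.2] op 0.0487 g 62.1 q [-0.6   0.43  0.46  2.14 -1.37  0.06  2.69]
rack S (306, 202, 15, 21) 127.5
rack S (298, 196, 12, 23) 130.0
[[304.1 200.8]
 [302.2 214.7]]
```

Request:
{"name": "drive_tool", "arguments": {
  "moves": [
    [0.15, [0, 0, 0], [0, 0, 0]],
    [0.15, [0, 0, 0], [0, 0, 0]],
    [0.15, [0, 0, 0], [0, 0, 0]],
    [0.15, [0, 0, -0.3], [0, 0, 0]]
  ]
}}

```text
clock: 39.33
tcp_pos: [0.6579, 0.0539, 0.086]
tcp_rot: [0.297, 0.0, 0.955, 0.0]
force: [0.2, 0.2, -0.2]
opening: 0.0725
gripper_force: 0.0
```

```bash
python3 -c "
from h import *
st();s=cap('side')
for q in cents(s['img'],(5,90,40),(20,255,255),20,(270,150,345,240)): print('rack S',cv2.boundingRect(q),cv2.contourArea(q))"
```

```text
t 39.33 p [0.6579 0.0539 0.086 ] z [ 0.567  0.001 -0.824] y [0.001 1.    0.001] F [ 0.2  0.2 -0.2] op 0.0725 g 0.0 q [-0.72  0.42  0.6   2.16 -1.32  0.1   2.62]
rack S (306, 202, 15, 21) 126.0
rack S (298, 195, 12, 24) 148.0
```

Request:
{"name": "drive_tool", "arguments": {
  "moves": [
    [0.15, [0, 0, -0.4], [0, 0, 0]],
    [0.15, [0, 0, -0.5], [0, 0, 0]],
    [0.15, [0, 0, -0.6], [0, 0, 0]],
    [0.15, [-0.2, 0, -0.5], [0, 0.3, 0]],
    [0.15, [-0.2, 0, -0.5], [0, 0.5, 0]]
  ]
}}

```text
clock: 40.0
tcp_pos: [0.603, 0.0547, 0.2011]
tcp_rot: [0.263, -0.0, 0.965, 0.001]
force: [0.7, 0.3, -1.1]
opening: 0.0725
gripper_force: 0.0
```

```bash
python3 -c "
from h import *
st();s=cap('side');t=cap('top')
for q in cents(s['img'],(5,90,40),(20,255,255),20,(270,150,345,240)): print('rack S',cv2.boundingRect(q),cv2.contourArea(q),cv2.minAreaRect(q))
for q in cents(t['img'],(5,90,40),(20,255,255),15,(220,100,275,160)): print('rack T',cv2.boundingRect(q),rectw(t,q,.107))
plan([([.554,.0015,.17],DOWN,.3,.04,2)])"
```

```text
t 40.0 p [0.603  0.0547 0.2011] z [ 0.507  0.001 -0.862] y [-0.001  1.     0.001] F [ 0.7  0.3 -1.1] op 0.0725 g 0.0 q [-1.5   0.4   1.51  2.19 -0.79  0.49  2.09]
rack S (306, 202, 15, 21) 126.5 ((312.70001220703125, 212.10000610351562), (7.602630615234375, 21.913463592529297), 26.56505012512207)
rack S (298, 197, 12, 22) 144.0 ((303.2115173339844, 207.4423065185547), (9.60969066619873, 21.96500587463379), 11.309932708740234)
rack T (239, 125, 13, 18) [689.3  53.1  68.1  47.   -1.3]
[[0.3, [0.18, -0.15, 0.01], [0, 0.89, 0]], [0.3, [0.18, -0.15, 0.02], [0, 0.89, 0]], [0.3, [0.18, -0.15, 0.03], [0, 0.88, 0]], [0.3, [0.18, -0.15, 0.05], [0, 0.89, 0.01]], [0.3, [0.17, -0.15, 0.06], [0, 0.88, 0]]]
[[0.3, [0.17, -0.16, 0.08], [0, 0.89, 0.01]], [0.3, [0.16, -0.15, 0.09], [-0.01, 0.88, 0]], [0.3, [0, 0, 0], [0, 0, 0]], [0.3, [0, 0, 0], [0, 0, 0]]]
```

Request:
{"name": "drive_tool", "arguments": {
  "moves": [
    [0.3, [0.05, 0, 0], [0, 0.9, 0]],
    [0.3, [0.05, 0, 0], [0, 0.9, 0]]
  ]
}}

```text
clock: 40.35
tcp_pos: [0.5992, 0.055, 0.1973]
tcp_rot: [0.186, -0.001, 0.983, 0.001]
force: [0.8, -0.1, -0.4]
opening: 0.0602
gripper_force: 0.0
```

```bash
python3 -c "
from h import *
st()"
```

```text
t 40.35 p [0.5992 0.055  0.1973] z [ 0.365  0.002 -0.931] y [-0.002  1.     0.001] F [ 0.8 -0.1 -0.4] op 0.0602 g 0.0 q [-1.38  0.48  1.44  2.08 -0.74  0.72  2.03]
```

Moving away from the limits; continue to above the post.

Request:
{"name": "drive_tool", "arguments": {
  "moves": [
    [0.3, [0.05, 0, 0], [0, 0.9, 0]],
    [0.3, [0.1, -0.2, 0], [0, 0.9, 0]],
    [0.3, [0.2, -0.2, 0], [0, 0.9, 0]],
    [0.3, [0.2, -0.3, 0.1], [0, 0.9, 0]],
    [0.3, [0.2, -0.3, 0.1], [0, 0.6, 0]]
  ]
}}

```text
clock: 40.98
tcp_pos: [0.5643, 0.0043, 0.1806]
tcp_rot: [0.004, -0.001, 1.0, 0.001]
force: [-0.2, 0.5, 0.1]
opening: 0.0599
gripper_force: 0.0
```

```bash
python3 -c "
from h import *
st();s=cap('side')
for q in cents(s['img'],(5,90,40),(20,255,255),20,(270,150,345,240)): print('rack S',cv2.boundingRect(q),cv2.contourArea(q))
# post top in side
print(proj(s,[[.553,.0015,.077]]).round(1)); g=cv2.cvtColor(s['img'],cv2.COLOR_BGR2GRAY); print(g[198:214,264:278])
plan([([.553,.0015,.12],DOWN,.3,.04,2)])"
```

```text
t 40.98 p [0.5643 0.0043 0.1806] z [ 0.008  0.002 -1.   ] y [-0.002  1.     0.002] F [-0.2  0.5  0.1] op 0.0599 g 0.0 q [-1.05  0.6   1.28  1.9  -0.64  1.13  2.05]
rack S (306, 202, 15, 21) 129.0
rack S (298, 197, 12, 22) 144.0
[[270.4 203. ]]
[[159 158 158 157 155 145 139 138 138 137 135 134 133 133]
 [158 158 158 158 156 147 141 138 139 139 137 134 134 135]
 [157 157 157 157 157 153 139 137 137 138 138 137 135 136]
 [158 158 157 157 156 143 119 121 129 136 139 139 137 136]
 [159 158 158 156 147  94  51  57  95 129 137 139 138 138]
 [158 159 159 155 123  62  18  18  59 122 139 140 139 138]
 [159 159 159 153  95  35   8  13  56 126 141 139 137 138]
 [159 159 159 153  90  31   8  14  65 138 142 139 140 138]
 [159 159 159 153  90  30   6  21  79 141 146 142 142 137]
 [159 158 159 152  90  31   7  19  72 130 149 145 138 121]
 [158 158 159 153  91  30   5  12  44  85 126 137 125  84]
 [157 157 158 151  87  29   6   8  38  70  81  78  77  56]
 [158 158 154 143  79  23   5  12  40  66  70  69  56  47]
 [158 152 134 123  71  26  11  22  43  57  71 102  87  70]
 [155 130  96  83  65  47  40  48  58  61  71 124 134 118]
 [145 104  80  77  75  74  73  74  72  60  61 114 132 138]]
[[0.3, [0.11, 0, 0.6], [0, 0.04, -0.01]], [0.3, [0.1, 0, 0.6], [-0.01, 0.03, -0.01]], [0.3, [0, 0, 0], [0, 0, 0]], [0.3, [0, 0, 0], [0, 0, 0]]]
```

Request:
{"name": "drive_tool", "arguments": {
  "moves": [
    [0.3, [0.11, -0.05, 0.6], [0, 0.04, 0]],
    [0.3, [0.1, 0, 0.6], [0, 0.03, 0]],
    [0.3, [0, 0, 0], [0, 0, 0]],
    [0.3, [0, 0, 0], [0, 0, 0]]
  ]
}}

```text
clock: 41.52
tcp_pos: [0.555, 0.0019, 0.1224]
tcp_rot: [0.003, -0.0, 1.0, 0.0]
force: [0.1, -0.7, -0.7]
opening: 0.0599
gripper_force: 0.0
```

```bash
python3 -c "
from h import *
st();s=cap('side');t=cap('top')
for n,c,z in(('S',s,.085),('T',t,.085)):
    print(n,proj(c,[[.597,-.049,.085],[.603,-.049,.085]]).round(1).tolist())
    p=proj(c,[[.597,-.049,.075]])[0].astype(int); g=cv2.cvtColor(c['img'],cv2.COLOR_BGR2GRAY); x,y=p; print((x-7,y-7)); print(g[y-7:y+8,x-7:x+8])
plan([([.553,.0015,.05],DOWN,.3,.04,2)])"
```

```text
t 41.52 p [0.555  0.0019 0.1224] z [ 0.006  0.001 -1.   ] y [-0.001  1.     0.001] F [ 0.1 -0.7 -0.7] op 0.0599 g 0.0 q [-1.    0.64  1.19  1.96 -0.71  1.03  2.1 ]
S [[273.8, 214.9], [275.2, 215.5]]
(np.int64(266), np.int64(209))
[[157 147  85  27   6   7  30  50  58  78  79  56  46  52  78]
 [149 121  62  17   4  11  37  52  58  67  57  48  48  68 107]
 [120  87  47  19  12  20  42  59  75 103  88  69  56  74 103]
 [ 93  76  63  47  39  43  54  70  83 126 134 118  89  74  73]
 [ 80  77  75  73  72  61  57  64  89 121 134 141 139 120  92]
 [ 76  76  76  76  72  63  58  48  43  64 107 148 156 147 141]
 [ 74  73  75  71  60  61  48  27  20  26  62 142 158 159 157]
 [ 76  66  68  62  61  50  30  21  18  16  52 140 159 160 159]
 [ 69  63  63  63  59  37  22  21  20  12  54 141 159 160 160]
 [ 64  63  71  81  56  28  19  20  13  23  73 144 159 160 160]
 [ 72  68  83  84  51  18  12  12  17  60 113 151 159 160 160]
 [ 87  88  91  87  50  15   5   7  41 109 147 158 160 160 160]
 [107 111 112 108  69  29  12  29  82 142 158 160 160 160 160]
 [145 154 155 151 114  68  48  79 131 155 159 160 1
[... 532 characters left out ...]
9  80  93  26  33  39  33   9  22  53  40  64 160]
 [ 84  84  81  91  53  28  38  46  39  25  36  40  26  48 167]
 [ 85  88  90  71  24  35  33  33  24   9  25  20  25  26 109]
 [ 91  93 100  39  32  29  35  30   5  50  33   8  13  17  73]
 [102 101  75  15  35  22  25   6  37  51  49  45  40  34  89]
 [104 119  34  25  34  28  24  34  56  43  49  57  41  35  70]
 [114  73  18  30  24  19  34  31  45  37  43  38  21  32  37]
 [113  19  18  28  21  19  16  19  21  34  42  23  12   9  30]
 [ 61  29  15  23  34   5  21  19   3  13  64  26  19  22  20]]
[[0.3, [0.03, 0, 0.73], [0, 0.04, 0.01]], [0.3, [0.03, -0.01, 0.73], [0.01, 0.04, 0]], [0.3, [0, 0, 0], [0, 0, 0]], [0.3, [0, 0, 0], [0, 0, 0]]]
```

```bash
python3 -c "
from h import *
s=cap('side')
for q in cents(s['img'],(0,0,0),(180,255,50),3,(270,212,282,226)):
    M=cv2.moments(q); c=[[M['m10']/M['m00'],M['m01']/M['m00']]]; print(c,cv2.contourArea(q),onz(s,c,.075).round(4), 'ref',onz(s,[[288.2,199.5]],.075).round(4))"
```

```text
[[272.9185185185185, 217.7407407407407]] 22.5 [[ 0.5973 -0.0554  0.075 ]] ref [[0.601  0.0552 0.075 ]]
```

Request:
{"name": "drive_tool", "arguments": {
  "moves": [
    [0.3, [0.03, 0, 0.73], [0, 0.04, 0]],
    [0.3, [0.03, 0, 0.73], [0, 0.04, 0]],
    [0.3, [0, 0, 0], [0, 0, 0]],
    [0.3, [0, 0, 0], [0, 0, 0]]
  ]
}}

```text
clock: 42.18
tcp_pos: [0.5529, 0.0015, 0.0505]
tcp_rot: [0.0, -0.0, 1.0, -0.0]
force: [0.2, -0.3, 1.0]
opening: 0.0596
gripper_force: 0.0
```

Request:
{"name": "drive_tool", "arguments": {
  "moves": [
    [1, [0, 0, 0], [0, 0, 0]],
    [1, [0, 0, 0], [0, 0, 0]],
    [1, [0, 0, 0], [0, 0, 0]],
    [1, [0, 0, 0], [0, 0, 0]]
  ]
}}

```text
clock: 42.68
tcp_pos: [0.5522, 0.0017, 0.05]
tcp_rot: [-0.001, -0.0, 1.0, 0.0]
force: [-1.5, 0.0, 5.8]
opening: 0.0129
gripper_force: 59.0
```

The cover is shut (its grip is back at the original x). Slide gently 110 mm to the right.

Request:
{"name": "drive_tool", "arguments": {
  "moves": [
    [1, [0, -0.1, 0], [0, 0, 0]],
    [1, [0, -0.2, 0], [0, 0, 0]],
    [1, [0, -0.2, 0], [0, 0, 0]],
    [1, [0, -0.2, 0], [0, 0, 0]],
    [1, [0, -0.2, 0], [0, 0, 0]]
  ]
}}

```text
clock: 43.3
tcp_pos: [0.5522, -0.0415, 0.05]
tcp_rot: [-0.001, -0.001, 1.0, 0.002]
force: [-2.3, 4.1, 8.0]
opening: 0.0128
gripper_force: 59.4
```

Request:
{"name": "drive_tool", "arguments": {
  "moves": [
    [1, [0, -0.2, 0], [0, 0, 0]],
    [1, [0, -0.2, 0], [0, 0, 0]],
    [1, [0, -0.2, 0], [0, 0, 0]],
    [1, [0, -0.2, 0], [0, 0, 0]],
    [1, [0, -0.2, 0], [0, 0, 0]]
  ]
}}

```text
clock: 43.92
tcp_pos: [0.5523, -0.0952, 0.05]
tcp_rot: [-0.0, 0.0, 1.0, -0.001]
force: [-1.1, -1.5, 6.6]
opening: 0.0128
gripper_force: 59.1
```

Request:
{"name": "drive_tool", "arguments": {
  "moves": [
    [1, [0, -0.2, 0], [0, 0, 0]],
    [1, [0, -0.1, 0], [0, 0, 0]],
    [1, [0, 0, 0], [0, 0, 0]],
    [1, [0, 0, 0], [0, 0, 0]],
    [1, [0, 0, 0], [0, 0, 0]]
  ]
}}

```text
clock: 44.55
tcp_pos: [0.5523, -0.1089, 0.05]
tcp_rot: [-0.0, 0.0, 1.0, -0.0]
force: [-1.1, -1.2, 8.0]
opening: 0.0129
gripper_force: 59.4
```

Release, rise, and check.

Request:
{"name": "drive_tool", "arguments": {
  "moves": [
    [0.3, [0, 0, 0], [0, 0, 0]],
    [0.3, [0, 0, 0], [0, 0, 0]],
    [0.3, [0, 0, 0], [0, 0, 0]],
    [0.3, [0, 0, -0.6], [0, 0, 0]],
    [0.3, [0, 0, -0.8], [0, 0, 0]]
  ]
}}

```text
clock: 45.18
tcp_pos: [0.5506, -0.1077, 0.1184]
tcp_rot: [-0.003, -0.0, 1.0, 0.0]
force: [1.0, 0.5, 1.9]
opening: 0.0598
gripper_force: 0.0
```

Request:
{"name": "drive_tool", "arguments": {
  "moves": [
    [0.3, [0.6, 0.2, -0.8], [0, 0, 0]],
    [0.3, [0.8, 0.2, -0.6], [0, 0, 0]],
    [0.3, [0.8, 0.2, 0], [0, 0, 0]],
    [0.3, [0, 0, 0], [0, 0, 0]],
    [0.3, [0, 0, 0], [0, 0, 0]]
  ]
}}

```text
clock: 45.8
tcp_pos: [0.4423, -0.078, 0.1894]
tcp_rot: [-0.001, -0.001, 1.0, 0.001]
force: [0.2, -0.2, 1.1]
opening: 0.0597
gripper_force: 0.0
```

```bash
python3 -c "
from h import *
st();s=cap('side')
print('expect post top',proj(s,[[.553,-.1085,.077]]).round(1),'boxes',proj(s,[[.707,-.0595,.067],[.667,-.056,.067]]).round(1))
for q in cents(s['img'],(5,90,40),(20,255,255),20,(250,190,345,265)): M=cv2.moments(q);print('rack S',cv2.boundingRect(q),cv2.contourArea(q),M['m10']/M['m00'],M['m01']/M['m00'])
for q in cents(s['img'],(0,0,0),(180,255,50),5,(245,215,275,262)):
    M=cv2.moments(q); c=[[M['m10']/M['m00'],M['m01']/M['m00']]]; print(cv2.boundingRect(q),np.round(c,1),cv2.contourArea(q),onz(s,c,.075).round(4))"
```

```text
t 45.8 p [ 0.4423 -0.078   0.1894] z [-0.001  0.001 -1.   ] y [-0.001  1.     0.001] F [ 0.2 -0.2  1.1] op 0.0597 g 0.0 q [-1.29  0.31  1.57  2.14 -0.37  1.03  2.05]
expect post top [[255.2 221.8]] boxes [[298.3 232.2]
 [289.1 227. ]]
rack S (284, 216, 23, 27) 301.0 293.93300110741967 228.56699889258024
(248, 248, 27, 14) [[260.2 255. ]] 58.0 [[ 0.645  -0.2256  0.075 ]]
(255, 234, 6, 9) [[257.8 237.9]] 19.5 [[ 0.599  -0.1658  0.075 ]]
(254, 221, 3, 10) [[255.  225.6]] 16.5 [[ 0.5607 -0.1229  0.075 ]]
(263, 215, 12, 15) [[268.8 221.1]] 11.0 [[ 0.5926 -0.0777  0.075 ]]
```

Everything reads as expected: the carrier moved 110 mm, the cover is shut, both boxes are upright, and the arm is clear. Handing in.

```bash
python3 -c "
from h import *
print(finish_job())"
```

```text
the job is handed in; nothing more can be done
None
```

The job is handed in, though the hand-in gave no verdict: by my last camera check the carrier sits at the right-hand stop with its cover shut, both refill boxes stand upright in separate slots, and the cartridge was last seen in the compartment before I shut the cover.

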